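Check a bench scale with the cased check weights

TASK

Check the bench scale: lever the lid of the weight case up by its lip with the flat pry blade (not with the fingers), swing it fully open and lay the blade back on its blue mat; then, from lightest to heaviest (yellow, green, blue, red, as many as there are), set each check weight by itself upright on the centre of the pan, let go of it for a second once it is still, and afterwards stand it back in the case. Finally shut the lid, with the blade still on its mat, and leave everything else on the bench where it is.

Things in the scene. Friction and masses are not known exactly. Their poses are not given: they have to be found in the camera images.
- case: Black low open tray of the check-weight case, fixed to the bench, 120 (x) x 270 (y) x 45 mm high, walls 4 mm, inner floor 5 mm above the bench (inside 112 x 262 mm, no dividers). Origin: centre of its underside. Its x axis points from the front wall (robot's side) to the far, hinge side; its yaw varies.
- lid: Clear lid, an upside-down tray 120 x 270 x 42 mm (walls 4 mm, 0.2 kg). Origin: middle of its hinge line, 60 mm along the case's x and 45 mm above the bench. Shut, its axes are parallel to the case's; it opens about its +y, the front swinging up and back: the tilt of its z axis is the opening angle, 0 shut, 1.7 rad at the stop. Let go, it falls shut below 1 rad, open beyond 1.2.
- lip (a point): Middle of the front edge of the lid's orange lip, at its underside; turns with the lid. The lip is 100 mm wide (y), 4 mm thick, and sticks out 18 mm, level when shut, from the lower edge of the lid's front wall (it lies 120 to 138 mm from the hinge line, at hinge height, 45 mm of free space under it). Lifting it takes 1 to 2 N.
- scale: Grey bench scale, fixed, body 190 (x) x 160 (y) x 56 mm high, display on its robot side; origin: centre of its underside. The pan is over its middle.
- pan: Round steel balance pan, 140 mm across and 5 mm thick, with a blue circle of 66 mm diameter and a dot marking its centre. Origin: centre of its top surface, 100 mm above the bench when empty. It sits on a spring of 600 N/m (damped) and sinks straight down, at most 30 mm: about 5, 7, 10 and 13 mm under the four weights.
- mat: Blue mat, 100 (x) x 200 (y) x 3 mm, fixed flat on the bench; origin: centre of its underside.
- blade: Flat pry blade, 0.12 kg, lying on the mat: orange handle 80 mm long, 22 mm wide (y), 30 mm high; steel blade 28 mm wide, 3 mm thick, sticking out 70 mm from the handle's front end at half its height (15 mm above its underside). Origin: underside of the handle below its centre; x points to the blade's tip, 110 mm from the origin; z up as it lies.
- weight_yellow: Check weight, lightest (0.31 kg): steel disc 46 mm across and 24 mm high, with an upright round yellow plastic knob 24 mm across on top; 70 mm high over all (knob from 24 to 70 mm). Origin: centre of its underside, z up. May be absent. Starts in the closed case: those present stand in one row along its y, 58 mm or more apart, in any order.
- weight_green: Check weight, second lightest (0.45 kg): steel disc 50 mm across and 29 mm high, with an upright round green plastic knob 24 mm across on top; 70 mm high over all (knob from 29 to 70 mm). Origin: centre of its underside, z up. May be absent. Starts in the closed case: those present stand in one row along its y, 58 mm or more apart, in any order.
- weight_blue: Check weight, second heaviest (0.6 kg): steel disc 54 mm across and 34 mm high, with an upright round blue plastic knob 24 mm across on top; 70 mm high over all (knob from 34 to 70 mm). Origin: centre of its underside, z up. May be absent. Starts in the closed case: those present stand in one row along its y, 58 mm or more apart, in any order.
- weight_red: Check weight, heaviest (0.78 kg): steel disc 58 mm across and 38 mm high, with an upright round red plastic knob 24 mm across on top; 70 mm high over all (knob from 38 to 70 mm). Origin: centre of its underside, z up. May be absent. Starts in the closed case: those present stand in one row along its y, 58 mm or more apart, in any order.
- oil: White oil bottle with a yellow label and red cap, 40 mm across, 120 mm high; a bystander, to be left alone. Origin: centre of its underside.
- spray: Blue-labelled spray can, 58 mm across, 190 mm high; a bystander, to be left alone. Origin: centre of its underside.
- mug: Blue mug, 80 mm across, 95 mm high; a bystander, to be left alone. Origin: centre of its underside.
- tape: Grey roll of tape lying flat, 100 mm across, 40 mm high; a bystander, to be left alone. Origin: centre of its underside.
- battery: Black drill battery, 75 x 115 x 65 mm; a bystander, to be left alone. Origin: centre of its underside.
- driver: Screwdriver with red handle, lying; a bystander, to be left alone. Origin: in the middle of the tool.
- pedal: Black bicycle pedal, 95 x 60 x 20 mm, lying; a bystander, to be left alone. Origin: centre of its underside.
Things that resemble listed ones, but are neither listed nor needed, are in the scene too. Leave any pink or purple look-alike of the blade alone.

How it is judged:
By the outcome, as a careful person would: the job done as asked, in the order asked, and still so for the second after the job is handed in, with the robot touching nothing.
Of weight_yellow, weight_green, weight_blue, weight_red only 2 to 3 are there at a start; the rules pass over those that are not, and their reading is None.
At some moment in a run one of weight_yellow, weight_green, weight_blue, weight_red, blade may be knocked a few centimetres aside while the robot is not near it.
Once in a run the grip may slacken for a moment while it holds something.
It also fails if it takes over 210 s, if anything falls off the work surface, if the arm or the gripper's body presses on something with over 40 N, if the wrist force passes 120 N, or if a joint passes its speed limit or range.

ROBOT

A 6-joint arm with a two-finger parallel gripper is mounted at the origin on the work surface. World frame = base frame: x ahead of the robot, y to its left, z up, the work surface at z = 0. Lengths are in m, angles in rad, forces in N, time in s.
With the tool pointing down it reaches from about 0.3 to 0.775 m from the base axis. Payload 14.6 kg.
Tool frame: the origin (TCP) lies on the centre line of the jaws, within the pads' length; the fingertips stand 19 mm ahead of it and the grasp point (between the pads) is the TCP; z points along the fingers, y is the line along which they close (so a half turn about z gives the same grasp; the last joint's range is limited). The gripper opens to 94 mm and grips with 3 to 60 N. Pads are 16 mm wide; open, the fingers measure 119 mm over their backs; the gripper's body (75 mm by 177 mm) begins 78 mm behind the grasp point.
Start: joints at [-1.233, 0.3, 1.521, -0, 1.321, -0.067], TCP at [0.217, -0.506, 0.224] pointing down, gripper open.
Joint ranges: [-3.03, 3.03], [-0.79, 2.21], [0.23, 2.52], [-1.04, 4.18], [0, 3.07], [-2.55, 2.55]. Speed limits (rad/s): [2.22, 2.22, 2.57, 3.14, 3.14, 3.14].

INTERFACE

Orientations are given as [roll, pitch, yaw] about the fixed x, y, z axes, in that order (R = Rz(yaw) Ry(pitch) Rx(roll)).
In Python, from station import get_obs, camera, workorder gives the robot as it stands.
- The arm moves only by the tool play_rows, never from a script. Its argument "motion" is a list that holds one entry, the list of rows, each a list of 7 numbers: the shift along the tool's x, y, z as a fraction of full scale, then the turn, a rotation vector about the tool's x, y, z as a fraction of full scale, then the opening, from -1 (shut) to 1 (fully open). In form: [[[x, y, z, ax, ay, az, grip], ...]]. A call has 1 to 10 rows; each row is the pose to reach, as a shift and turn from the pose commanded when the call began, along the tool's axes at that moment, turning the shorter way round; what a row does not reach only later rows make up. Full scale, the value 1, is 0.25 m for a shift and 2 pi rad for a turn. A row lasts 1/10 s, in which the tool goes at most 50 mm and 8.59 degrees, less where a joint would pass 70% of its speed; a pose out of reach is approached as far as the arm can. A call with a number of a shift or a turn outside -1 to 1 is refused whole. A call with a gripper value outside its range is refused whole. The fingers move at their own pace and stop on an object; "grip_force" is the grip in N (left out, the last holds). Time passes only in rows, so rows that repeat a pose let the fingers close. It gives the time, the measured TCP pose, the force, the opening and the grip force at its end, in the units of the state.
- get_obs(): the state, without advancing time (a new reading comes with each control period).
- camera(name): name is "scene" or "top"; returns a dict with "frame" (384x512x3 uint8, red, green, blue), "z_map" (384x512 float32, m along the optical axis (not along the pixel's ray), 0 where there is no reading), "camera_matrix" (3x3 intrinsics, pixels), "T" (4x4, takes a point from camera to world coordinates). Camera axes: x right, y up, looking along -z (the intrinsics and any distortion apply to the point x, -y, -z); pixel columns grow to the right and rows downward; lengths in m; the calibration is good to about 2 mm. A picture is of the moment at which its call begins.
- workorder.hand_in(): hands the job in; it is judged then, once.
The state is a dict: "time_s": time; "qpos": joint angles; "joint_vel": joint speeds; "tau": joint torques, N m; "ee_pos": TCP position; "eef_rot": TCP orientation; "force": force on the tool from outside, world axes, zero at the start; "moment": the same for the moment, N m; "grip_width": finger opening in m; "grip_force": force on a finger pad.
Only numpy, scipy, OpenCV 4.12 (cv2) and the standard library are available. Lean on these libraries where they do the work, as an engineer would, in place of code of your own. Each camera call takes 0.05 s, during which the arm holds its last target. There are 200 camera calls.

## Working session

There is one attempt and no reset: what is moved stays moved. The work goes in short steps, Python scripts to look and compute and a tool call to move; the robot and the scene stay as the last step left them, time stands still between calls to the robot, and variables do not carry over. Pictures are saved under pics/ and viewed, at most 14 in all, crops included, and the job is handed in when it is done.

Besides the shell and the picture viewer there is one more tool, called after ">>>" by a JSON object that holds its "name" and its "arguments". play_rows: Moves the arm, as the interface text tells. Its arguments: {"type":"object","properties":{"motion":{"type":"array"},"grip_force":{"type":"number"}},"required":["motion"]}

```bash
ls; mkdir -p pics
python3 - <<'E'
from station import get_obs,camera
import cv2,numpy as np
print(get_obs())
for n in("scene","top"):
    c=camera(n); print(n,c["camera_matrix"].round(1).tolist(),c["T"].round(3).tolist()); cv2.imwrite(f"pics/{n}0.png",cv2.resize(c["frame"][:,:,::-1],(800,600)))
E
```

```text
pics
{'time_s': 0.0, 'qpos': array([-1.23260022e+00,  3.00471545e-01,  1.52157304e+00,  2.28440856e-05,
        1.32070006e+00, -6.65847536e-02]), 'joint_vel': array([-0.00105238, -0.00088678, -0.00060042, -0.00065338, -0.00216974,
       -0.00113919]), 'tau': array([-1.61739157e-03, -5.31820428e+01, -3.52734804e+01,  7.07103079e-02,
        2.42884067e-02, -1.09568807e-04]), 'ee_pos': array([ 0.21653067, -0.50532481,  0.22388948]), 'eef_rot': array([-3.14044469e+00, -9.87257206e-05,  4.04775136e-01]), 'force': array([-0.34727528,  0.02667497,  0.04528224]), 'moment': array([ 0.05421285, -0.02498879, -0.0052927 ]), 'grip_force': 0.0, 'grip_width': 0.09409672029366184}
scene [[379.8, 0.0, 256.5], [0.0, 379.8, 189.9], [0.0, 0.0, 1.0]] [[-0.757, -0.407, 0.511, 1.104], [0.653, -0.463, 0.599, 0.707], [-0.007, 0.787, 0.617, 0.837], [0.0, 0.0, 0.0, 1.0]]
top [[347.2, 0.0, 256.8], [0.0, 347.2, 187.1], [0.0, 0.0, 1.0]] [[0.005, 0.998, -0.067, 0.392], [-1.0, 0.004, -0.009, -0.024], [-0.009, 0.067, 0.998, 1.289], [0.0, 0.0, 0.0, 1.0]]
```

View pics/scene0.png

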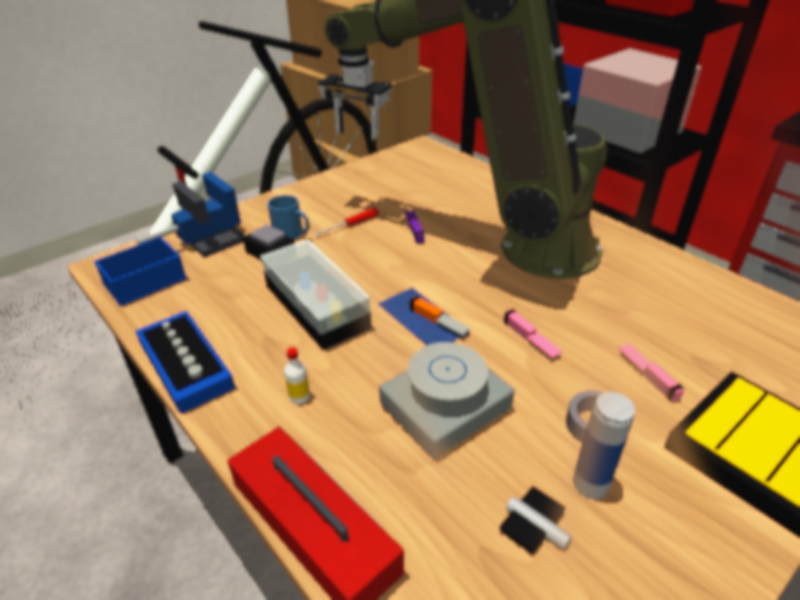

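View pics/top0.png

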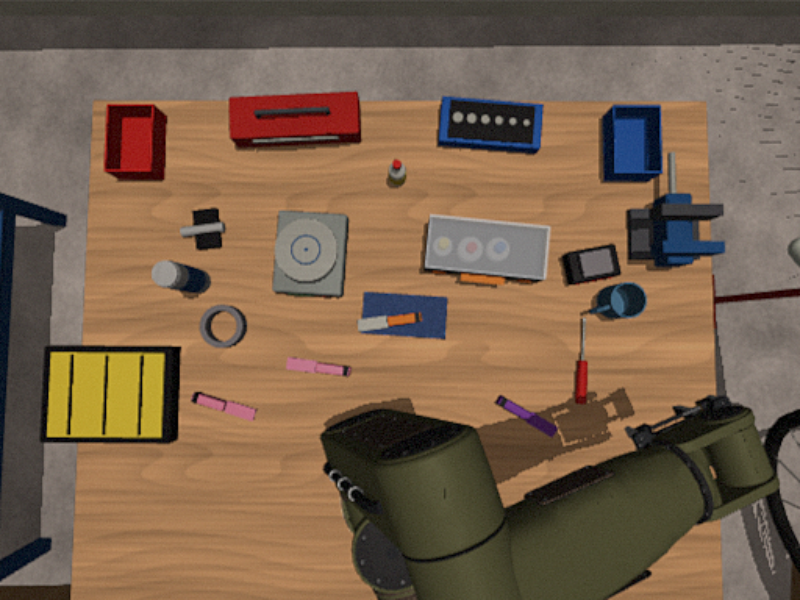

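The scene view (800x600 scale) shows the case (315,290), the scale (445,395) and the blade on the blue mat (437,315). The top view shows the blade's orange handle at (405,319) with its steel tip at (362,324). The case is at (487,248) with its lip at (482,280), the pan centre at (306,249), and knobs at yellow (443,245), red (471,249) and blue (498,249).

Candidates for the blade: the orange one on the mat (400,320), pink ones at (318,367) and (225,405), and a purple one at (526,415). I choose the orange one on the mat. The small parts box at top (490,125) only resembles the case, which is the clear-lidded one with the orange lip.

```bash
cat > h.py <<'E'
from station import get_obs,camera,workorder
import cv2,numpy as np
from scipy.spatial.transform import Rotation as Ro
def cloud(n):
    c=camera(n);K=c["camera_matrix"];z=c["z_map"];v,u=np.mgrid[:384,:512]
    P=np.stack([(u-K[0,2])*z/K[0,0],-(v-K[1,2])*z/K[1,1],-z],-1)
    W=P@c["T"][:3,:3].T+c["T"][:3,3]; W[z<=0]=np.nan
    return c["frame"],W,c
def hsv(f): return cv2.cvtColor(f,cv2.COLOR_RGB2HSV)
def mask(f,h0,h1,s0=80,v0=50):
    h=hsv(f);return (h[...,0]>=h0)&(h[...,0]<=h1)&(h[...,1]>=s0)&(h[...,2]>=v0)
def box(W,x0,x1,y0,y1,z0=-1,z1=1):
    return (W[...,0]>x0)&(W[...,0]<x1)&(W[...,1]>y0)&(W[...,1]<y1)&(W[...,2]>z0)&(W[...,2]<z1)
def rect(P):  # xy minAreaRect: centre,size,long-axis angle
    b=cv2.boxPoints(cv2.minAreaRect((P[:,:2]*1000).astype(np.float32)))/1000
    e=[b[1]-b[0],b[2]-b[1]];l=[np.linalg.norm(i) for i in e];k=int(np.argmax(l))
    return b.mean(0).round(4),np.round(sorted(l),4),round(float(np.arctan2(e[k][1],e[k][0])),3)
def pix(c,p):
    q=(np.array(p)-c["T"][:3,3])@c["T"][:3,:3];K=c["camera_matrix"]
    return (K[0,2]-K[0,0]*q[0]/q[2], K[1,2]+K[1,1]*q[1]/q[2])
def go(pos,rpy=None,R=None,src=None):
    o=get_obs();p,r=(o["ee_pos"],Ro.from_euler("xyz",o["eef_rot"])) if src is None else (src[0],Ro.from_euler("xyz",src[1]))
    t=Ro.from_euler("xyz",rpy) if R is None else R
    d=r.inv().apply(np.array(pos)-p)/.25; w=(r.inv()*t).as_rotvec()/(2*np.pi)
    print("row",np.r_[d,w].round(4).tolist()); return t
E
cat > m.py <<'E'
from h import *
for n in("top","scene"):
    f,W,c=cloud(n)
    if n=="top": 
        cv2.imwrite("pics/crop1.png",cv2.resize(f[125:225,170:360,::-1],(760,400),interpolation=cv2.INTER_CUBIC))
    print("==",n)
    def rep(name,m):
        P=W[m]; 
        if len(P)<4: print(name,len(P));return
        print(name,len(P),"med",np.median(P,0).round(4),"z5-95",np.percentile(P[:,2],[5,95]).round(4),rect(P))
    rep("orange handle",mask(f,3,16,140)&box(W,.3,.5,-.15,.1))
    rep("steel",(hsv(f)[...,1]<60)&box(W,.3,.48,-.1,.15,.012,.03))
    rep("bladeall",box(W,.3,.48,-.14,.15,.010,.04))
    rep("mat",mask(f,100,125,90)&box(W,.3,.5,-.15,.15,-.01,.01))
    rep("lip",mask(f,3,16,120)&box(W,.48,.56,-.35,-.1))
    rep("case/lid",box(W,.48,.7,-.4,-.05,.05,.12))
    rep("case",box(W,.5,.7,-.4,-.05,.03,.12))
    for k,a,b in(("yellow",22,33),("green",45,85),("blue",95,120),("red",0,6)):
        rep(k,mask(f,a,b,35)&box(W,.53,.66,-.37,-.08,.03,.12))
    rep("pan",box(W,.45,.75,.1,.35,.085,.12))
    rep("scale",box(W,.42,.75,.05,.4,.04,.07))
    rep("bluemark",mask(f,95,125,60)&box(W,.5,.68,.1,.3,.085,.12))
E
python3 m.py
```

```text
== top
orange handle 120 med [ 0.4149 -0.0151  0.0328] z5-95 [0.0022 0.0365] (array([ 0.4164, -0.0162], dtype=float32), array([0.0581, 0.2101], dtype=float32), 1.082)
steel 144 med [0.4038 0.0563 0.0198] z5-95 [0.0162 0.0239] (array([0.3912, 0.0728], dtype=float32), array([0.1006, 0.1743], dtype=float32), 0.035)
bladeall 311 med [0.4076 0.0305 0.024 ] z5-95 [0.0158 0.0359] (array([0.3849, 0.0218], dtype=float32), array([0.1747, 0.2469], dtype=float32), 1.53)
mat 1059 med [ 0.4371 -0.0317  0.0033] z5-95 [-0.0009  0.0076] (array([ 0.4254, -0.0186], dtype=float32), array([0.0961, 0.1955], dtype=float32), 1.509)
lip 647 med [ 0.4983 -0.2024  0.0021] z5-95 [-0.0035  0.0531] (array([ 0.502 , -0.2238], dtype=float32), array([0.0426, 0.2479], dtype=float32), 1.557)
case/lid 2847 med [ 0.5711 -0.2042  0.0871] z5-95 [0.0668 0.0911] (array([ 0.5631, -0.234 ], dtype=float32), array([0.1391, 0.3348], dtype=float32), 1.474)
case 2984 med [ 0.5678 -0.2042  0.0869] z5-95 [0.05  0.091] (array([ 0.5633, -0.2355], dtype=float32), array([0.1384, 0.338 ], dtype=float32), 1.474)
yellow 24 med [ 0.585  -0.
[... 1728 characters left out ...]
.2352], dtype=float32), array([0.1239, 0.339 ], dtype=float32), 1.472)
case 2600 med [ 0.5933 -0.1636  0.0878] z5-95 [0.039  0.0911] (array([ 0.5738, -0.2353], dtype=float32), array([0.124 , 0.3391], dtype=float32), 1.47)
yellow 40 med [ 0.5991 -0.0916  0.0888] z5-95 [0.0854 0.091 ] (array([ 0.5743, -0.2033], dtype=float32), array([0.09  , 0.2425], dtype=float32), -1.518)
green 0
blue 0
red 0
pan 1519 med [0.5707 0.2035 0.1017] z5-95 [0.0994 0.1039] (array([0.5669, 0.1998], dtype=float32), array([0.1367, 0.1408], dtype=float32), 0.832)
scale 1919 med [0.6159 0.2443 0.0571] z5-95 [0.043  0.0598] (array([0.5403, 0.2575], dtype=float32), array([0.2527, 0.2703], dtype=float32), 1.504)
bluemark 0
```

View pics/crop1.png

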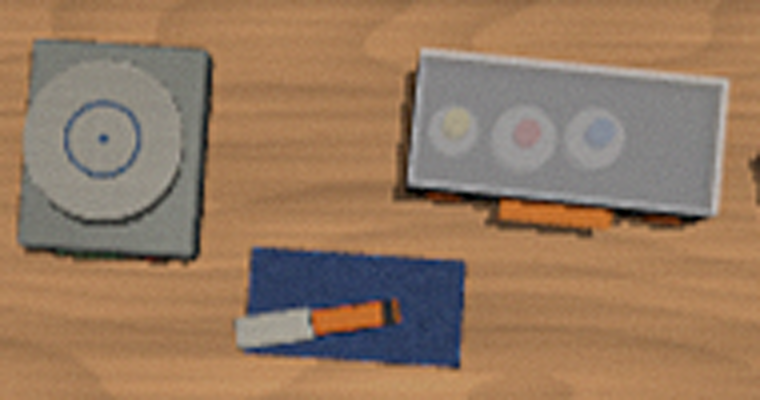

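The crop shows the orange-handled, steel-tipped blade on the mat, with its tip at crop (236,332) and rear at (400,311). The lid corners are at (420,50), (727,80), (715,215) and (408,188), and the orange lip is centred at about (556,216). Yellow, red and blue weights are visible and green is not.

```bash
cat >> h.py <<'E'
def ray(c,u,v,z):
    K=c["camera_matrix"];d=c["T"][:3,:3]@np.array([(u-K[0,2])/K[0,0],-(v-K[1,2])/K[1,1],-1]);o=c["T"][:3,3]
    return o+d*(z-o[2])/d[2]
def big(m):
    n,l,s,_=cv2.connectedComponentsWithStats(m.astype(np.uint8));return l==1+np.argmax(s[1:,4])
E
python3 - <<'E'
from h import *
f,W,c=cloud("top")
L=[ray(c,170+a/4-.0,125+b/4,.087)[:2] for a,b in((420,50),(727,80),(715,215),(408,188))]
print("lid corners",np.round(L,4).tolist(),"centre",np.mean(L,0))
a=np.array(L);print("sizes",np.linalg.norm(a[1]-a[0]),np.linalg.norm(a[2]-a[1]), "yaw",np.arctan2(*( (a[0]-a[1]+a[3]-a[2])*[-1,1])))
print("lip",ray(c,170+556/4,125+226/4,.049), "blade tip",ray(c,229,208,.02),"rear",ray(c,270,202.75,.033),"joint",ray(c,170+312/4,125+321/4,.033))
print("pan dot",ray(c,170+103/4,125+138/4,.1))
for n in("top","scene"):
    if n=="scene": f,W,c=cloud(n)
    for nm,m in(("lid",big(box(W,.48,.7,-.4,-.05,.08,.095))),("handle",big(box(W,.36,.46,-.1,.1,.027,.045))),("blade",big(box(W,.36,.46,.0,.12,.012,.027)))):
        P=W[m];print(n,nm,len(P),np.median(P,0).round(4),P.mean(0).round(4),rect(P),"z",np.percentile(P[:,2],[20,80]).round(4))
    m=mask(f,3,16,120)&box(W,.48,.56,-.35,-.1,.04,.06)
    if m.any():print(n,"lip",m.sum(),rect(W[m]),np.median(W[m],0))
E
```

```text
lid corners [[0.6467, -0.0757], [0.621, -0.3434], [0.5028, -0.3314], [0.5253, -0.0654]] centre [ 0.57393381 -0.20400198]
sizes 0.2689211453474039 0.11885610136656459 yaw -0.09002400267920337
lip [ 0.49581773 -0.19915998  0.049     ] blade tip [0.40000508 0.08886612 0.02      ] rear [ 0.41955831 -0.06031304  0.033     ] joint [0.41016654 0.01912326 0.033     ]
pan dot [0.56621175 0.19843214 0.1       ]
top lid 2656 [ 0.5748 -0.2041  0.0873] [ 0.5748 -0.2031  0.0873] (array([ 0.5756, -0.2032], dtype=float32), array([0.1213, 0.2707], dtype=float32), 1.473) z [0.0853 0.0893]
top handle 134 [ 0.4148 -0.017   0.0329] [ 0.4142 -0.0179  0.0328] (array([ 0.4142, -0.0174], dtype=float32), array([0.022 , 0.0792], dtype=float32), -1.427) z [0.0307 0.0352]
top blade 145 [0.4038 0.0564 0.0202] [0.4034 0.0574 0.0201] (array([0.4037, 0.0569], dtype=float32), array([0.0278, 0.069 ], dtype=float32), -1.424) z [0.0179 0.0221]
top lip 161 (array([ 0.5062, -0.203 ], dtype=float32), array([0.0187, 0.2042], dtype=float32), 1.474) [ 0.50801242 -0.19890771  0.04983236]
scene lid 1830 [ 0.5824 -0.1862  0.0887] [ 0.5812 -0.1913  0.0885] (array([ 0.5768, -0.2044], dtype=float32), array([0.1226, 0.2765], dtype=float32), 1.471) z [0.0873 0.0901]
scene handle 121 [ 0.4191 -0.0157  0.0343] [ 0.4183 -0.0161  0.0338] (array([ 0.4153, -0.0193], dtype=float32), array([0.0274, 0.0821], dtype=float32), -1.414) z [0.0314 0.036 ]
scene blade 155 [0.4085 0.0503 0.0214] [0.4076 0.0499 0.021 ] (array([0.4062, 0.0445], dtype=float32), array([0.0354, 0.0932], dtype=float32), -1.418) z [0.0193 0.0227]
```

Run:
```python
from h import *
go([.4114,.004,.15],[np.pi,0,1.712])
f,W,c=cloud("top");print("mat c",ray(c,258.75,201.75,.003))
```

```text
row [1.5189, -1.5663, 0.2977, -0.0, -0.0, -0.2081]
mat c [ 0.42372123 -0.0195634   0.003     ]
```

>>> {"name": "play_rows", "arguments": {"motion": [[[0.76, -0.783, 0, 0, 0, 0, 0.2], [0.76, -0.783, 0, 0, 0, 0, 0.2], [0.76, -0.783, 0, 0, 0, 0, 0.2], [0.76, -0.783, 0, 0, 0, 0, 0.2], [0.76, -0.783, 0, 0, 0, 0, 0.2], [0.76, -0.783, 0, 0, 0, 0, 0.2], [0.76, -0.783, 0, 0, 0, 0, 0.2], [0.76, -0.783, 0, 0, 0, 0, 0.2], [0.76, -0.783, 0, 0, 0, 0, 0.2], [0.76, -0.783, 0, 0, 0, 0, 0.2]]]}}

```text
time_s: 1.35
ee_pos: [0.3138, -0.2516, 0.2243]
eef_rot: [-3.141, 0.0, 0.403]
force: [0.5, 0.3, -0.6]
grip_width: 0.056
grip_force: 0.0
```

>>> {"name": "play_rows", "arguments": {"motion": [[[0.759, -0.783, 0.298, 0, 0, -0.208, 0.2], [0.759, -0.783, 0.298, 0, 0, -0.208, 0.2], [0.759, -0.783, 0.298, 0, 0, -0.208, 0.2], [0.759, -0.783, 0.298, 0, 0, -0.208, 0.2], [0.759, -0.783, 0.298, 0, 0, -0.208, 0.2], [0.759, -0.783, 0.298, 0, 0, -0.208, 0.2], [0.759, -0.783, 0.298, 0, 0, -0.208, 0.2], [0.759, -0.783, 0.298, 0, 0, -0.208, 0.2], [0.759, -0.783, 0.298, 0, 0, -0.208, 0.2], [0.759, -0.783, 0.298, 0, 0, -0.208, 0.2]]]}}

```text
time_s: 2.35
ee_pos: [0.4116, 0.0034, 0.1497]
eef_rot: [-3.141, -0.0, 1.712]
force: [0.4, 0.6, -0.4]
grip_width: 0.0562
grip_force: 0.0
```

Run:
```python
from h import *
print(get_obs()["time_s"],get_obs()["ee_pos"],get_obs()["eef_rot"],get_obs()["qpos"])
f,W,c=cloud("scene")
P=W[mask(f,3,16,140)&box(W,.36,.46,-.1,.1,.027,.042)];print(len(P),rect(P),P.mean(0))
go([.4114,.004,.025],[np.pi,0,1.712])
```

```text
2.35 [0.4116065  0.00335001 0.14974013] [-3.14111901e+00 -6.04420517e-05  1.71248072e+00] [-8.08678620e-02  7.55021304e-02  1.97500884e+00 -5.13797553e-05
  1.09155699e+00 -2.22528570e-01]
100 (array([ 0.418 , -0.0127], dtype=float32), array([0.0217, 0.0721], dtype=float32), -1.422) [ 0.41835919 -0.01056059  0.03326607]
row [0.0027, -0.0002, 0.4992, -0.0001, -0.0, -0.0006]
```

>>> {"name": "play_rows", "arguments": {"motion": [[[0.003, 0, 0.17, 0, 0, 0, 0.2], [0.003, 0, 0.34, 0, 0, 0, 0.2], [0.003, 0, 0.45, 0, 0, 0, 0.2], [0.003, 0, 0.5, 0, 0, 0, 0.2], [0.003, 0, 0.5, 0, 0, 0, 0.2], [0.003, 0, 0.5, 0, 0, 0, -1], [0.003, 0, 0.5, 0, 0, 0, -1], [0.003, 0, 0.5, 0, 0, 0, -1], [0.003, 0, 0.5, 0, 0, 0, -1], [0.003, 0, 0.5, 0, 0, 0, -1]]], "grip_force": 55}}

```text
time_s: 3.4
ee_pos: [0.4115, 0.0046, 0.0252]
eef_rot: [3.141, 0.0, 1.711]
force: [-0.2, -0.5, 1.5]
grip_width: 0.0217
grip_force: 55.0
```

>>> {"name": "play_rows", "arguments": {"motion": [[[0, 0, 0, 0, 0, 0, -1], [0, 0, 0, 0, 0, 0, -1], [0, 0, -0.1, 0, 0, 0, -1], [0, 0, -0.2, 0, 0, 0, -1], [0, 0, -0.3, 0, 0, 0, -1], [0, 0, -0.3, 0, 0, 0, -1]]]}}

```text
time_s: 4.0
ee_pos: [0.4126, 0.0046, 0.1022]
eef_rot: [3.137, 0.001, 1.712]
force: [0.8, 0.3, -1.9]
grip_width: 0.0218
grip_force: 55.0
```

```bash
cat > b.py <<'E'
from h import *
# held blade: steel/handle points in TCP frame
o=get_obs();r=Ro.from_euler("xyz",o["eef_rot"])
print(o["time_s"].__round__(2),o["ee_pos"].round(4),o["eef_rot"].round(4),o["grip_width"].round(4),o["grip_force"],o["force"].round(1))
for n in("top","scene"):
    f,W,c=cloud(n);Q=r.inv().apply((W.reshape(-1,3)-o["ee_pos"])).reshape(W.shape)
    m=box(Q,.025,.13,-.03,.03,-.04,.05)&(hsv(f)[...,1]<70)&(W[...,2]>.012)
    m=big(m);P=Q[m];print(n,len(P),"mean",P.mean(0).round(4),"x 2-98",np.percentile(P[:,0],[2,98]).round(4),"y",np.percentile(P[:,1],[3,97]).round(4))
    if len(P)>8:print("  dy/dx,dz/dx",np.polyfit(P[:,0],P[:,1],1).round(3),np.polyfit(P[:,0],P[:,2],1).round(3))
E
python3 b.py
```

```text
Traceback (most recent call last):
  File "b.py", line 4, in <module>
    print(o["time_s"].__round__(2),o["ee_pos"].round(4),o["eef_rot"].round(4),o["grip_width"].round(4),o["grip_force"],o["force"].round(1))
                                                                              ^^^^^^^^^^^^^^^^^^^^^
AttributeError: 'float' object has no attribute 'round'
```

```bash
sed -i 's/o\["grip_width"\].round(4)/round(o["grip_width"],4)/;s/o\["time_s"\].__round__(2)/round(o["time_s"],2)/' b.py; python3 b.py
python3 - <<'E'
from h import *
# goal: rotate to case yaw, tip ~ 20mm ahead of lip front, level below lip
yaw=-.097;cx=np.array([np.cos(yaw),np.sin(yaw),0]);hinge=np.array([.5755,-.2035,.045])+.06*cx
print("hinge",hinge,"lip",hinge-.138*cx)
p=hinge-(.138+.03+.088)*cx;p[2]=.11
go(p,[np.pi,0,yaw])
E
```

```text
4.0 [0.4126 0.0046 0.1022] [3.1373e+00 9.0000e-04 1.7118e+00] 0.0218 54.99281466007233 [ 0.8  0.3 -1.9]
hinge [ 0.63521795 -0.20931088  0.045     ] lip [ 0.49786666 -0.19594586  0.045     ]
row [-0.7314, -0.2305, -0.038, 0.0003, -0.0003, 0.2879]Traceback (most recent call last):
  File "b.py", line 8, in <module>
    m=big(m);P=Q[m];print(n,len(P),"mean",P.mean(0).round(4),"x 2-98",np.percentile(P[:,0],[2,98]).round(4),"y",np.percentile(P[:,1],[3,97]).round(4))
  File "h.py", line 30, in big
    n,l,s,_=cv2.connectedComponentsWithStats(m.astype(np.uint8));return l==1+np.argmax(s[1:,4])
                                                                             ~~~~~~~~~^^^^^^^^^
    return _wrapfunc(a, 'argmax', axis=axis, out=out, **kwds)
    return bound(*args, **kwds)
ValueError: attempt to get argmax of an empty sequence
```

>>> {"name": "play_rows", "arguments": {"motion": [[[-0.731, -0.23, -0.04, 0, 0, 0.288, -1], [-0.731, -0.23, -0.04, 0, 0, 0.288, -1], [-0.731, -0.23, -0.04, 0, 0, 0.288, -1], [-0.731, -0.23, -0.04, 0, 0, 0.288, -1], [-0.731, -0.23, -0.04, 0, 0, 0.288, -1], [-0.731, -0.23, -0.04, 0, 0, 0.288, -1], [-0.731, -0.23, -0.04, 0, 0, 0.288, -1], [-0.731, -0.23, -0.04, 0, 0, 0.288, -1], [-0.731, -0.23, -0.04, 0, 0, 0.288, -1], [-0.731, -0.23, -0.04, 0, 0, 0.288, -1]]]}}

```text
time_s: 5.05
ee_pos: [0.3795, -0.184, 0.1083]
eef_rot: [-3.14, 0.002, 0.205]
force: [-0.4, -0.3, -1.6]
grip_width: 0.0217
grip_force: 55.0
```

```bash
sed -i 's/    m=big(m);P/    if not m.any(): continue\n    m=big(m);P/' b.py; python3 b.py
python3 - <<'E'
from h import *
yaw=-.097;cx=np.array([np.cos(yaw),np.sin(yaw),0]);hinge=np.array([.5755,-.2035,.045])+.06*cx
p=hinge-(.138+.03+.088)*cx;p[2]=.11
go(p,[np.pi,0,yaw])
E
```

```text
5.05 [ 0.3795 -0.184   0.1083] [-3.1399e+00  1.9000e-03  2.0540e-01] 0.0217 54.98887002468109 [-0.4 -0.3 -1.6]
top 74 mean [ 0.0686 -0.0038  0.0049] x 2-98 [0.0468 0.084 ] y [-0.015   0.0106]
  dy/dx,dz/dx [ 0.252 -0.021] [0.035 0.002]
scene 75 mean [ 0.0577 -0.0011  0.0034] x 2-98 [0.0285 0.087 ] y [-0.0128  0.0109]
  dy/dx,dz/dx [-0.015 -0.   ] [-0.014  0.004]
row [0.003, 0.0025, -0.006, -0.0002, 0.0003, 0.0487]
```

>>> {"name": "play_rows", "arguments": {"motion": [[[0.003, 0.0025, 0.1, 0, 0, 0.0487, -1], [0.003, 0.0025, 0.2, 0, 0, 0.0487, -1], [0.003, 0.0025, 0.29, 0, 0, 0.0487, -1], [0.003, 0.0025, 0.29, 0, 0, 0.0487, -1], [0.003, 0.0025, 0.29, 0, 0, 0.0487, -1], [0.003, 0.0025, 0.29, 0, 0, 0.0487, -1]]]}}

```text
time_s: 5.75
ee_pos: [0.3814, -0.1851, 0.0383]
eef_rot: [3.141, -0.001, -0.092]
force: [0.5, -0.7, -0.7]
grip_width: 0.0218
grip_force: 55.0
```

```bash
python3 b.py
python3 - <<'E'
from h import *
f,W,c=cloud("top");m=big(box(W,.48,.7,-.4,-.05,.08,.095));print(rect(W[m]))
c0=rect(W[m])[0];yaw=-.097;cx=np.array([np.cos(yaw),np.sin(yaw),0]);hinge=np.r_[c0,.045]+.06*cx
for R,z in((.128,.036),(.128,.05)):
  p=hinge-(R+.087)*cx;p[2]=z;go(p,[np.pi,0,yaw])
cv2.imwrite("pics/pry1.png",cv2.resize(camera("scene")["frame"][120:260,150:330,::-1],(720,560),interpolation=cv2.INTER_CUBIC))
E
```

```text
5.75 [ 0.3814 -0.1851  0.0383] [ 3.1411e+00 -1.1000e-03 -9.2200e-02] 0.0218 54.992807507514954 [ 0.5 -0.7 -0.7]
top 34 mean [ 0.0766 -0.0018  0.0054] x 2-98 [0.0645 0.0843] y [-0.0132  0.0128]
  dy/dx,dz/dx [ 0.333 -0.027] [-0.079  0.011]
scene 80 mean [ 0.0538 -0.0006  0.0037] x 2-98 [0.0261 0.085 ] y [-0.0133  0.0146]
  dy/dx,dz/dx [-0.015  0.   ] [0.024 0.002]
(array([ 0.5756, -0.2027], dtype=float32), array([0.1211, 0.2699], dtype=float32), 1.473)
row [0.1602, -0.0045, 0.0092, 0.0001, -0.0002, 0.0006]
row [0.1602, -0.0045, -0.0468, 0.0001, -0.0002, 0.0006]
```

View pics/pry1.png

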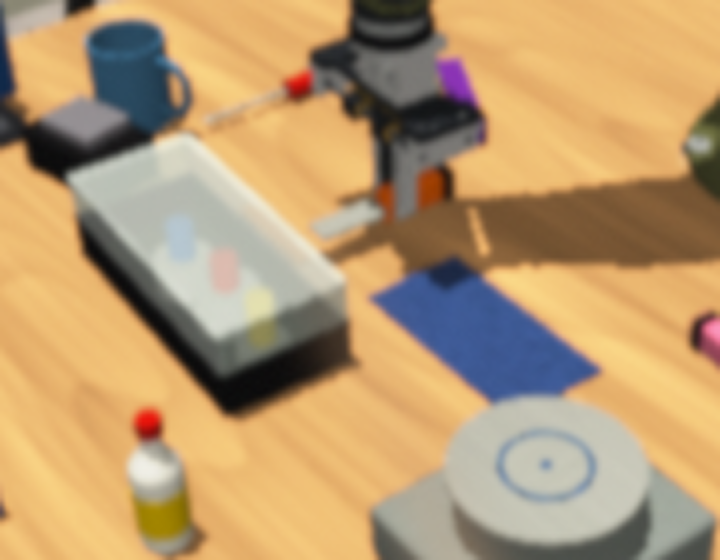

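The scene crop shows the gripper holding the orange handle, with the steel tip at crop (335,220) level below the lip and pointing at the case front.

>>> {"name": "play_rows", "arguments": {"motion": [[[0.05, -0.003, 0.008, 0, 0, 0, -1], [0.1, -0.004, 0.008, 0, 0, 0, -1], [0.16, -0.004, 0.008, 0, 0, 0, -1], [0.16, -0.004, 0.008, 0, 0, 0, -1], [0.16, -0.004, 0.008, 0, 0, 0, -1]]]}}

```text
time_s: 6.45
ee_pos: [0.4209, -0.1874, 0.0352]
eef_rot: [-3.141, 0.0, -0.094]
force: [0.1, 0.4, -1.9]
grip_width: 0.0219
grip_force: 55.0
```

>>> {"name": "play_rows", "arguments": {"motion": [[[0, 0, -0.056, 0, 0, 0, -1], [0.0015, 0, -0.094, 0, 0, 0, -1], [0.0056, 0, -0.132, 0, 0, 0, -1], [0.013, 0, -0.17, 0, 0, 0, -1], [0.023, 0, -0.207, 0, 0, 0, -1], [0.036, 0, -0.244, 0, 0, 0, -1], [0.051, 0, -0.279, 0, 0, 0, -1], [0.07, 0, -0.313, 0, 0, 0, -1], [0.09, 0, -0.345, 0, 0, 0, -1], [0.09, 0, -0.345, 0, 0, 0, -1]]]}}

```text
time_s: 7.45
ee_pos: [0.4444, -0.19, 0.1228]
eef_rot: [3.141, -0.002, -0.094]
force: [-0.5, 0.9, -1.6]
grip_width: 0.0216
grip_force: 55.0
```

```bash
python3 b.py
python3 - <<'E'
from h import *
cv2.imwrite("pics/pry2.png",cv2.resize(camera("scene")["frame"][90:260,150:330,::-1],(635,600),interpolation=cv2.INTER_CUBIC))
E
```

```text
7.45 [ 0.4444 -0.19    0.1228] [ 3.1408e+00 -2.1000e-03 -9.4100e-02] 0.0216 54.99286651611328 [-0.5  0.9 -1.6]
top 185 mean [ 0.1127  0.0003 -0.0139] x 2-98 [0.0985 0.1288] y [-0.028   0.0282]
  dy/dx,dz/dx [ 0.005 -0.   ] [-0.573  0.051]
scene 61 mean [ 0.0476 -0.0018  0.0048] x 2-98 [0.0263 0.0702] y [-0.0137  0.0116]
  dy/dx,dz/dx [-0.026 -0.001] [-0.004  0.005]
```

View pics/pry2.png

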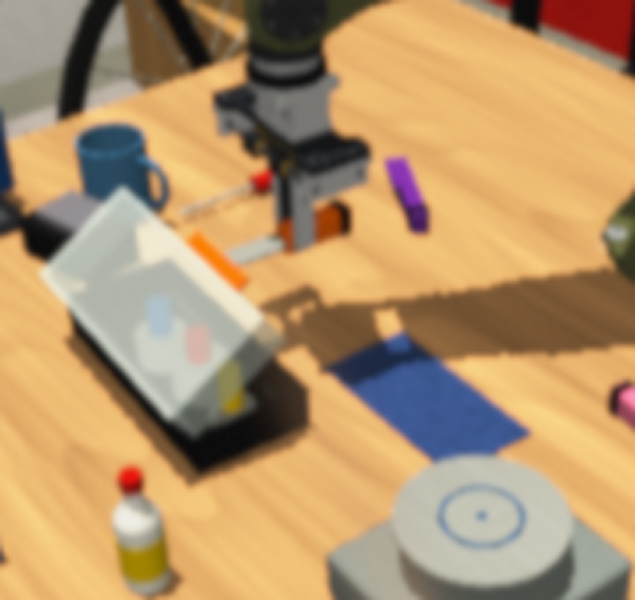

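The lid is up about 0.6 rad on the blade tip, with the orange lip at crop (218,260).

>>> {"name": "play_rows", "arguments": {"motion": [[[0.031, 0, -0.041, 0, 0, 0, -1], [0.066, 0, -0.078, 0, 0, 0, -1], [0.104, 0, -0.112, 0, 0, 0, -1], [0.146, 0, -0.142, 0, 0, 0, -1], [0.19, 0, -0.167, 0, 0, 0, -1], [0.237, 0, -0.188, 0, 0, 0, -1], [0.286, 0, -0.204, 0, 0, 0, -1], [0.336, 0, -0.215, 0, 0, 0, -1], [0.386, 0, -0.222, 0, 0, 0, -1], [0.412, 0, -0.223, 0, 0, 0, -1]]]}}

```text
time_s: 8.6
ee_pos: [0.5469, -0.1995, 0.178]
eef_rot: [3.141, -0.001, -0.094]
force: [0.1, 0.8, -1.1]
grip_width: 0.0216
grip_force: 55.0
```

>>> {"name": "play_rows", "arguments": {"motion": [[[0, 0, 0, 0, 0, 0, -1], [-0.1, 0, 0, 0, 0, 0, -1], [-0.25, 0, 0, 0, 0, 0, -1], [-0.4, 0, 0, 0, 0, 0, -1], [-0.55, 0, 0, 0, 0, 0, -1], [-0.55, 0, 0, 0, 0, 0, -1]]]}}

```text
time_s: 9.2
ee_pos: [0.4057, -0.1859, 0.1775]
eef_rot: [-3.141, 0.001, -0.095]
force: [1.1, -0.4, -1.3]
grip_width: 0.0219
grip_force: 55.0
```

```bash
python3 b.py
python3 - <<'E'
from h import *
f,W,c=cloud("scene")
m=mask(f,3,16,140)&box(W,.55,.75,-.35,-.1,.1,.25);P=W[m];print("lip",len(P),P.mean(0),np.percentile(P[:,2],[2,98]))
cv2.imwrite("pics/pry3.png",cv2.resize(f[70:260,130:330,::-1],(630,600),interpolation=cv2.INTER_CUBIC))
# place pose over mat: blade axis along yaw 1.51, origin = matc-.035 axis, TCP 22mm ahead of origin
yb=1.54;a=np.array([np.cos(yb),np.sin(yb)]);mc=np.array([.4255,-.019]);t=mc-.035*a+.022*a;print("tcp place",t)
go(np.r_[t,.11],[np.pi,0,yb])
E
```

```text
9.2 [ 0.4057 -0.1859  0.1775] [-3.1414e+00  9.0000e-04 -9.5300e-02] 0.0219 54.992573261260986 [ 1.1 -0.4 -1.3]
top 19 mean [ 0.0783 -0.0083  0.0054] x 2-98 [0.0687 0.0846] y [-0.0143 -0.0007]
  dy/dx,dz/dx [ 0.514 -0.049] [-0.153  0.017]
scene 84 mean [ 0.0589 -0.001   0.0034] x 2-98 [0.028  0.0871] y [-0.0143  0.0156]
  dy/dx,dz/dx [ 0.044 -0.004] [0.006 0.003]
lip 58 [ 0.65760201 -0.20504275  0.17856446] [0.16873096 0.18508534]
tcp place [ 0.42509971 -0.03199384]
row [0.0039, -0.6221, 0.2715, 0.0002, -0.0001, -0.2602]
```

View pics/pry3.png

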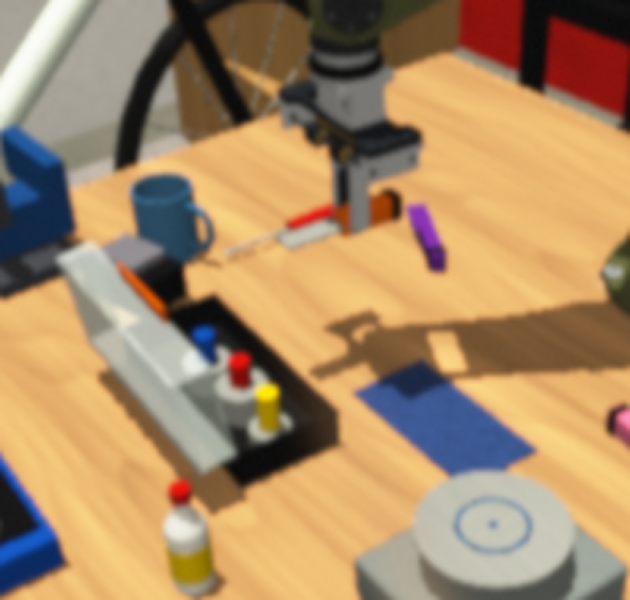

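The lid stands fully open with its lip at crop (142,290). Blue (204,340), red (240,370) and yellow (267,405) stand upright in the case. The blade is still held and level.

>>> {"name": "play_rows", "arguments": {"motion": [[[0.004, -0.622, 0.1, 0, 0, -0.26, -1], [0.004, -0.622, 0.2, 0, 0, -0.26, -1], [0.004, -0.622, 0.27, 0, 0, -0.26, -1], [0.004, -0.622, 0.27, 0, 0, -0.26, -1], [0.004, -0.622, 0.27, 0, 0, -0.26, -1], [0.004, -0.622, 0.27, 0, 0, -0.26, -1], [0.004, -0.622, 0.27, 0, 0, -0.26, -1], [0.004, -0.622, 0.27, 0, 0, -0.26, -1], [0.004, -0.622, 0.27, 0, 0, -0.26, -1], [0.004, -0.622, 0.27, 0, 0, -0.26, -1]]]}}

```text
time_s: 10.35
ee_pos: [0.4254, -0.0315, 0.1098]
eef_rot: [-3.141, -0.0, 1.412]
force: [0.4, -0.4, -1.0]
grip_width: 0.0217
grip_force: 55.0
```

```bash
python3 b.py
python3 - <<'E'
from h import *
go([.4251,-.032,.027],[np.pi,0,1.54])
E
```

```text
10.35 [ 0.4254 -0.0315  0.1098] [-3.1415e+00 -1.0000e-04  1.4124e+00] 0.0217 54.99217092990875 [ 0.4 -0.4 -1. ]
top 19 mean [ 0.0828 -0.0017  0.0058] x 2-98 [0.0785 0.0868] y [-0.0119  0.0105]
  dy/dx,dz/dx [ 0.675 -0.058] [ 0.323 -0.021]
scene 74 mean [0.0566 0.0007 0.0037] x 2-98 [0.0279 0.0853] y [-0.0087  0.0102]
  dy/dx,dz/dx [-0.011  0.001] [0.01  0.003]
row [-0.0017, -0.0004, 0.3312, -0.0, -0.0, -0.0209]
```

Lower, with the last part slow, then release and rise.

>>> {"name": "play_rows", "arguments": {"motion": [[[-0.002, 0, 0.1, 0, 0, -0.021, -1], [-0.002, 0, 0.2, 0, 0, -0.021, -1], [-0.002, 0, 0.28, 0, 0, -0.021, -1], [-0.002, 0, 0.31, 0, 0, -0.021, -1], [-0.002, 0, 0.325, 0, 0, -0.021, -1], [-0.002, 0, 0.333, 0, 0, -0.021, -1], [-0.002, 0, 0.336, 0, 0, -0.021, -1], [-0.002, 0, 0.336, 0, 0, -0.021, -1]]]}}

```text
time_s: 11.25
ee_pos: [0.4249, -0.0323, 0.0265]
eef_rot: [3.141, 0.0, 1.537]
force: [-0.8, -0.3, -1.7]
grip_width: 0.0218
grip_force: 55.0
```

>>> {"name": "play_rows", "arguments": {"motion": [[[0, 0, 0, 0, 0, 0, -0.2], [0, 0, 0, 0, 0, 0, 0.2], [0, 0, 0, 0, 0, 0, 0.2], [0, 0, 0, 0, 0, 0, 0.2], [0, 0, -0.1, 0, 0, 0, 0.2], [0, 0, -0.25, 0, 0, 0, 0.2], [0, 0, -0.45, 0, 0, 0, 0.2], [0, 0, -0.65, 0, 0, 0, 0.2], [0, 0, -0.65, 0, 0, 0, 0.2]]]}}

```text
time_s: 12.15
ee_pos: [0.4267, -0.0326, 0.1943]
eef_rot: [3.132, 0.001, 1.538]
force: [-0.1, 0.4, -1.5]
grip_width: 0.0564
grip_force: 0.0
```

```bash
cat > w.py <<'E'
from h import *
# knobs from both views: yellow, green, blue, red ; box whole work area incl. pan
o=get_obs();print(round(o["time_s"],2),o["ee_pos"].round(4),o["eef_rot"].round(3),round(o["grip_width"],4),o["force"].round(1))
yaw=-.097;R=np.array([[np.cos(yaw),-np.sin(yaw)],[np.sin(yaw),np.cos(yaw)]]);cc=np.array([.5755,-.2033])
for n in("top","scene"):
    f,W,c=cloud(n)
    for k,a,b in(("yellow",22,33),("green",45,85),("blue",100,125),("red",0,8)):
        hh=mask(f,a,b,120,60)|(mask(f,172,180,120,60) if k=="red" else False)
        for reg,bx in(("case",box(W,.5,.66,-.36,-.05,.04,.085)),("pan",box(W,.49,.64,.12,.28,.115,.18))):
            m=hh&bx
            if m.sum()<6: continue
            m=big(m);P=W[m]
            zt=np.percentile(P[:,2],95);T=P[P[:,2]>zt-.008]
            print(n,k,reg,len(P),"ztop",zt.round(4),"topc",((T.max(0)+T.min(0))/2)[:2].round(4),T.mean(0)[:2].round(4),"case xy",((T.mean(0)[:2]-cc)@R).round(4))
    m=big(box(W,.35,.5,-.15,.12,.027,.045))
    print(n,"handle",rect(W[m]),np.median(W[m][:,2]).round(4))
E
python3 w.py
```

```text
12.15 [ 0.4267 -0.0326  0.1943] [3.132e+00 1.000e-03 1.538e+00] 0.0564 [-0.1  0.4 -1.5]
top yellow case 32 ztop 0.0773 topc [ 0.5852 -0.1063] [ 0.5855 -0.1065] case xy [0.0006 0.0974]
top blue case 30 ztop 0.079 topc [ 0.5783 -0.2346] [ 0.5782 -0.2339] case xy [ 0.0056 -0.0302]
top red case 34 ztop 0.0771 topc [ 0.5768 -0.1697] [ 0.5778 -0.1694] case xy [-0.001   0.0339]Traceback (most recent call last):
  File "w.py", line 15, in <module>
    m=big(box(W,.35,.5,-.15,.12,.027,.045))
  File "h.py", line 30, in big
    n,l,s,_=cv2.connectedComponentsWithStats(m.astype(np.uint8));return l==1+np.argmax(s[1:,4])
                                                                             ~~~~~~~~~^^^^^^^^^
    return _wrapfunc(a, 'argmax', axis=axis, out=out, **kwds)
    return bound(*args, **kwds)
ValueError: attempt to get argmax of an empty sequence
```

```bash
sed -i 's/    m=big(box(W,.35/    if not box(W,.35,.5,-.15,.12,.027,.045).any(): continue\n    m=big(box(W,.35/' w.py; python3 w.py; python3 -c "
from h import *
go([.5855,-.1065,.17],[np.pi,0,-.097])"
```

```text
12.2 [ 0.4256 -0.0324  0.1911] [3.136e+00 1.000e-03 1.538e+00] 0.0564 [ 0.5  0.1 -0.5]
top yellow case 32 ztop 0.0772 topc [ 0.5853 -0.1062] [ 0.5853 -0.1063] case xy [0.0004 0.0975]
top blue case 30 ztop 0.077 topc [ 0.5786 -0.2343] [ 0.5784 -0.2341] case xy [ 0.0058 -0.0304]
top red case 34 ztop 0.0776 topc [ 0.5765 -0.1695] [ 0.578  -0.1696] case xy [-0.0008  0.0337]
scene yellow case 86 ztop 0.0772 topc [ 0.5882 -0.1063] [ 0.5899 -0.1061] case xy [0.0049 0.0981]
scene blue case 55 ztop 0.0778 topc [ 0.5801 -0.2345] [ 0.5809 -0.2339] case xy [ 0.0084 -0.0299]
scene red case 63 ztop 0.0778 topc [ 0.5785 -0.1712] [ 0.5798 -0.1683] case xy [0.0009 0.0352]
scene handle (array([ 0.4259, -0.0547], dtype=float32), array([0.0235, 0.0792], dtype=float32), 1.491) 0.0342
row [-0.2756, 0.655, 0.071, -0.0001, 0.0001, 0.2602]
```

>>> {"name": "play_rows", "arguments": {"motion": [[[-0.2756, 0.655, 0.05, 0, 0, 0.26, -0.15], [-0.2756, 0.655, 0.05, 0, 0, 0.26, -0.15], [-0.2756, 0.655, 0.05, 0, 0, 0.26, -0.15], [-0.2756, 0.655, 0.05, 0, 0, 0.26, -0.15], [-0.2756, 0.655, 0.05, 0, 0, 0.26, -0.15], [-0.2756, 0.655, 0.05, 0, 0, 0.26, -0.15], [-0.2756, 0.655, 0.05, 0, 0, 0.26, -0.15], [-0.2756, 0.655, 0.05, 0, 0, 0.26, -0.15], [-0.2756, 0.655, 0.05, 0, 0, 0.26, -0.15], [-0.2756, 0.655, 0.05, 0, 0, 0.26, -0.15]]]}}

```text
time_s: 13.3
ee_pos: [0.5852, -0.1064, 0.1736]
eef_rot: [-3.141, 0.003, 0.031]
force: [-0.4, -0.1, 0.3]
grip_width: 0.0398
grip_force: 0.0
```

```bash
python3 w.py; python3 -c "
from h import *
go([.587,-.1063,.066],[np.pi,0,-.097])"
```

```text
13.3 [ 0.5852 -0.1064  0.1736] [-3.141e+00  3.000e-03  3.100e-02] 0.0398 [-0.4 -0.1  0.3]
top blue case 30 ztop 0.0791 topc [ 0.5785 -0.2327] [ 0.5782 -0.2332] case xy [ 0.0056 -0.0295]
scene yellow case 87 ztop 0.0774 topc [ 0.5881 -0.1062] [ 0.5895 -0.1058] case xy [0.0045 0.0984]
scene blue case 54 ztop 0.0767 topc [ 0.5798 -0.2362] [ 0.5814 -0.2343] case xy [ 0.0088 -0.0302]
scene red case 66 ztop 0.0775 topc [ 0.5787 -0.1691] [ 0.5799 -0.1675] case xy [0.0009 0.036 ]
scene handle (array([ 0.4255, -0.0547], dtype=float32), array([0.0259, 0.0779], dtype=float32), 1.528) 0.034
row [0.0082, 0.0, 0.4315, -0.0001, 0.0005, 0.021]
```

>>> {"name": "play_rows", "arguments": {"motion": [[[0.008, 0, 0.05, 0, 0, 0.021, -0.15], [0.008, 0, 0.2, 0, 0, 0.021, -0.15], [0.008, 0, 0.32, 0, 0, 0.021, -0.15], [0.008, 0, 0.4, 0, 0, 0.021, -0.15], [0.008, 0, 0.432, 0, 0, 0.021, -0.15], [0.008, 0, 0.432, 0, 0, 0.021, -0.15], [0.008, 0, 0.432, 0, 0, 0.021, -1], [0.008, 0, 0.432, 0, 0, 0.021, -1], [0.008, 0, 0.432, 0, 0, 0.021, -1], [0.008, 0, 0.432, 0, 0, 0.021, -1]]], "grip_force": 40}}

```text
time_s: 14.4
ee_pos: [0.5884, -0.1067, 0.069]
eef_rot: [3.141, -0.002, -0.094]
force: [-0.1, -1.4, 5.3]
grip_width: 0.0232
grip_force: 40.0
```

>>> {"name": "play_rows", "arguments": {"motion": [[[0, 0, 0, 0, 0, 0, -1], [0, 0, -0.02, 0, 0, 0, -1], [0, 0, -0.1, 0, 0, 0, -1], [0, 0, -0.25, 0, 0, 0, -1], [0, 0, -0.4, 0, 0, 0, -1], [0, 0, -0.5, 0, 0, 0, -1], [0, 0, -0.5, 0, 0, 0, -1]]]}}

```text
time_s: 15.1
ee_pos: [0.5889, -0.1067, 0.1965]
eef_rot: [3.141, -0.005, -0.094]
force: [0.5, -0.9, -2.9]
grip_width: 0.0234
grip_force: 40.0
```

```bash
cat >> h.py <<'E'
def held(disc_h, col):  # where the held weight's underside is, in world, from knob + steel points below the TCP
    o=get_obs();p=o["ee_pos"]
    for n in("top","scene"):
        f,W,c=cloud(n);Q=W-p
        m=box(Q,-.04,.04,-.04,.04,-.08,-.019)
        if m.sum()<10: continue
        P=W[m];print(n,len(P),"z",np.percentile(P[:,2],[1,99]).round(4),"xy mid",(np.percentile(P,2,axis=0)[:2]+np.percentile(P,98,axis=0)[:2]).round(4)/2,"tcp",p.round(4))
E
python3 - <<'E'
from h import *
held(0,0)
o=get_obs();go([.5665,.1993,.20],[np.pi,0,-.097])
E
```

```text
scene 180 z [0.1304 0.1738] xy mid [ 0.58905 -0.10385] tcp [ 0.5889 -0.1067  0.1965]
row [-0.1985, -1.2093, -0.0318, -0.0, 0.0002, 0.0005]
```

>>> {"name": "play_rows", "arguments": {"motion": [[[-0.01, -0.05, -0.03, 0, 0, 0, -1], [-0.03, -0.15, -0.03, 0, 0, 0, -1], [-0.05, -0.28, -0.03, 0, 0, 0, -1], [-0.07, -0.42, -0.03, 0, 0, 0, -1], [-0.09, -0.56, -0.03, 0, 0, 0, -1], [-0.11, -0.7, -0.03, 0, 0, 0, -1], [-0.13, -0.82, -0.03, 0, 0, 0, -1], [-0.15, -0.9, -0.03, 0, 0, 0, -1], [-0.165, -0.96, -0.03, 0, 0, 0, -1], [-0.175, -1.0, -0.03, 0, 0, 0, -1]]]}}

```text
time_s: 16.2
ee_pos: [0.5672, 0.1479, 0.1997]
eef_rot: [3.141, 0.001, -0.093]
force: [0.1, -0.1, -3.3]
grip_width: 0.0234
grip_force: 40.0
```

>>> {"name": "play_rows", "arguments": {"motion": [[[-0.01, -0.08, 0, 0, 0, 0, -1], [-0.02, -0.15, 0, 0, 0, 0, -1], [-0.0235, -0.19, 0, 0, 0, 0, -1], [-0.0235, -0.209, 0, 0, 0, 0, -1], [-0.0235, -0.209, 0, 0, 0, 0, -1], [-0.0235, -0.209, 0, 0, 0, 0, -1]]]}}

```text
time_s: 16.8
ee_pos: [0.567, 0.1986, 0.2004]
eef_rot: [3.141, 0.0, -0.095]
force: [0.3, 0.2, -3.1]
grip_width: 0.0231
grip_force: 40.0
```

Run:
```python
from h import *
held(0,0)
for i in range(1): go([.5665,.1995,.166],[np.pi,0,-.097])
print(get_obs()["force"],get_obs()["grip_width"])
```

```text
scene 241 z [0.1382 0.1797] xy mid [0.56875 0.20005] tcp [0.567  0.1986 0.2004]
row [-0.0025, -0.0038, 0.1378, 0.0, 0.0, 0.0003]
[ 1.07110768 -0.48748054 -3.21918459] 0.023604403829953463
```

>>> {"name": "play_rows", "arguments": {"motion": [[[-0.003, -0.004, 0.05, 0, 0, 0, -1], [-0.003, -0.004, 0.1, 0, 0, 0, -1], [-0.003, -0.004, 0.125, 0, 0, 0, -1], [-0.003, -0.004, 0.14, 0, 0, 0, -1], [-0.003, -0.004, 0.15, 0, 0, 0, -1], [-0.003, -0.004, 0.157, 0, 0, 0, -1], [-0.003, -0.004, 0.162, 0, 0, 0, -1], [-0.003, -0.004, 0.162, 0, 0, 0, -1], [-0.003, -0.004, 0.162, 0, 0, 0, -1]]]}}

```text
time_s: 17.8
ee_pos: [0.5664, 0.2002, 0.1603]
eef_rot: [-3.141, -0.0, -0.094]
force: [-1.2, -1.0, -0.2]
grip_width: 0.0233
grip_force: 40.0
```

```bash
cat > p.py <<'E'
from h import *
o=get_obs();print(round(o["time_s"],2),o["ee_pos"].round(4),o["force"].round(1),round(o["grip_width"],4))
f,W,c=cloud("scene");m=big(box(W,.48,.65,.11,.29,.085,.103)&(hsv(f)[...,1]<70));P=W[m]
far=np.hypot(P[:,0]-.5665,P[:,1]-.1995);print("pan ring z",np.median(P[(far>.035)&(far<.065),2]).round(4))
E
python3 p.py
```

```text
17.8 [0.5664 0.2002 0.1603] [-1.2 -1.  -0.2] 0.0233
pan ring z 0.097
```

>>> {"name": "play_rows", "arguments": {"motion": [[[0, 0, 0, 0, 0, 0, -0.4], [0, 0, 0, 0, 0, 0, -0.15], [0, 0, 0, 0, 0, 0, -0.15], [0, 0, -0.05, 0, 0, 0, -0.15], [0, 0, -0.15, 0, 0, 0, -0.15], [0, 0, -0.25, 0, 0, 0, -0.15], [0, 0, -0.3, 0, 0, 0, -0.15], [0, 0, -0.3, 0, 0, 0, -0.15], [0, 0, -0.3, 0, 0, 0, -0.15], [0, 0, -0.3, 0, 0, 0, -0.15]]]}}

```text
time_s: 18.85
ee_pos: [0.5659, 0.2001, 0.2336]
eef_rot: [3.141, 0.002, -0.094]
force: [0.2, 0.5, -0.9]
grip_width: 0.0398
grip_force: 0.0
```

>>> {"name": "play_rows", "arguments": {"motion": [[[0, 0, 0, 0, 0, 0, -0.15], [0, 0, 0, 0, 0, 0, -0.15], [0, 0, 0, 0, 0, 0, -0.15], [0, 0, 0, 0, 0, 0, -0.15], [0, 0, 0, 0, 0, 0, -0.15], [0, 0, 0, 0, 0, 0, -0.15], [0, 0, 0, 0, 0, 0, -0.15], [0, 0, 0, 0, 0, 0, -0.15], [0, 0, 0, 0, 0, 0, -0.15], [0, 0, 0, 0, 0, 0, -0.15]]]}}

```text
time_s: 19.85
ee_pos: [0.5663, 0.2001, 0.2349]
eef_rot: [3.142, 0.0, -0.094]
force: [-0.9, -0.4, 0.8]
grip_width: 0.0399
grip_force: 0.0
```

```bash
python3 w.py;python3 p.py
python3 - <<'E'
from h import *
f,W,c=cloud("scene")
cv2.imwrite("pics/y.png",cv2.resize(f[60:300,150:350,::-1],(500,600),interpolation=cv2.INTER_CUBIC))
go([.5665,.1995,.160],[np.pi,0,-.097])
E
```

```text
19.85 [0.5663 0.2001 0.2349] [ 3.142  0.    -0.094] 0.0399 [-0.9 -0.4  0.8]
top blue case 30 ztop 0.0777 topc [ 0.5787 -0.2349] [ 0.5784 -0.2341] case xy [ 0.0058 -0.0304]
top red case 34 ztop 0.0773 topc [ 0.5767 -0.1698] [ 0.5775 -0.1695] case xy [-0.0012  0.0338]
top handle (array([ 0.4223, -0.0532], dtype=float32), array([0.0217, 0.0798], dtype=float32), -1.568) 0.0332
scene yellow pan 143 ztop 0.1675 topc [0.5684 0.202 ] [0.5685 0.2023] case xy [-0.0463  0.403 ]
scene blue case 55 ztop 0.0775 topc [ 0.5792 -0.2353] [ 0.5808 -0.2338] case xy [ 0.0082 -0.0298]
scene red case 64 ztop 0.0769 topc [ 0.5798 -0.1716] [ 0.58   -0.1687] case xy [0.0012 0.0349]
scene handle (array([ 0.4254, -0.0552], dtype=float32), array([0.0243, 0.0819], dtype=float32), 1.495) 0.0339
19.95 [0.5663 0.2001 0.2349] [ 1.4 -0.9 -0.5] 0.0398
pan ring z 0.0966
row [0.0012, 0.0026, 0.2998, -0.0, 0.0, 0.0004]
```

View pics/y.png

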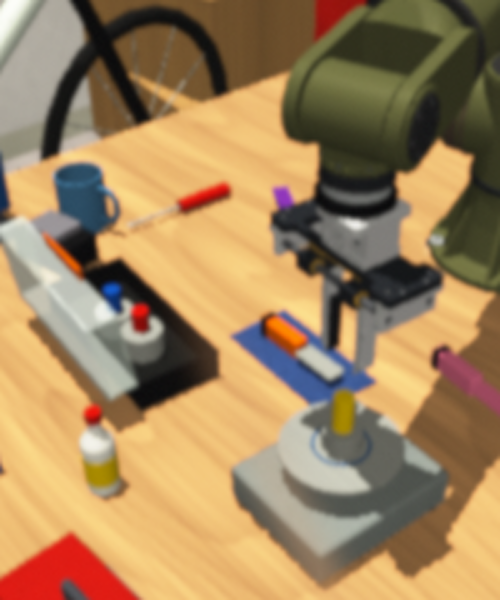

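Yellow stands upright at the circle's centre (crop (342,440)), the blade is on its mat at (300,345), and red and blue are in the case. I'll pick yellow up and return it.

>>> {"name": "play_rows", "arguments": {"motion": [[[0.001, 0.002, 0.1, 0, 0, 0, -0.15], [0.001, 0.002, 0.2, 0, 0, 0, -0.15], [0.001, 0.002, 0.27, 0, 0, 0, -0.15], [0.001, 0.002, 0.3, 0, 0, 0, -0.15], [0.001, 0.002, 0.3, 0, 0, 0, -0.15], [0.001, 0.002, 0.3, 0, 0, 0, -1], [0.001, 0.002, 0.3, 0, 0, 0, -1], [0.001, 0.002, 0.3, 0, 0, 0, -1], [0.001, 0.002, 0.3, 0, 0, 0, -1], [0.001, 0.002, 0.3, 0, 0, 0, -1]]]}}

```text
time_s: 21.05
ee_pos: [0.5667, 0.1997, 0.1603]
eef_rot: [-3.141, -0.001, -0.094]
force: [1.9, -0.2, 1.6]
grip_width: 0.0232
grip_force: 40.0
```

>>> {"name": "play_rows", "arguments": {"motion": [[[0, 0, -0.05, 0, 0, 0, -1], [0, 0, -0.12, 0, 0, 0, -1], [0, 0, -0.18, 0, 0, 0, -1], [0, 0, -0.2, 0, 0, 0, -1], [0, 0, -0.2, 0, 0, 0, -1]]]}}

```text
time_s: 21.55
ee_pos: [0.5665, 0.1997, 0.2107]
eef_rot: [-3.141, -0.001, -0.094]
force: [-0.0, -0.0, -2.8]
grip_width: 0.0235
grip_force: 40.0
```

>>> {"name": "play_rows", "arguments": {"motion": [[[0.01, 0.05, 0, 0, 0, 0, -1], [0.03, 0.15, 0, 0, 0, 0, -1], [0.05, 0.28, 0, 0, 0, 0, -1], [0.07, 0.42, 0, 0, 0, 0, -1], [0.09, 0.56, 0, 0, 0, 0, -1], [0.11, 0.7, 0, 0, 0, 0, -1], [0.13, 0.82, 0, 0, 0, 0, -1], [0.15, 0.9, 0, 0, 0, 0, -1], [0.165, 0.96, 0, 0, 0, 0, -1], [0.175, 1.0, 0, 0, 0, 0, -1]]]}}

```text
time_s: 22.55
ee_pos: [0.5863, -0.0547, 0.2093]
eef_rot: [-3.142, 0.001, -0.095]
force: [-0.6, 0.0, -2.8]
grip_width: 0.0231
grip_force: 40.0
```

```bash
python3 w.py
python3 - <<'E'
from h import *
held(0,0)
go([.587,-.1063,.07],[np.pi,0,-.097])
E
```

```text
22.55 [ 0.5863 -0.0547  0.2093] [-3.142e+00  1.000e-03 -9.500e-02] 0.0231 [-0.6  0.  -2.8]
top blue case 29 ztop 0.0781 topc [ 0.5785 -0.2344] [ 0.5784 -0.234 ] case xy [ 0.0059 -0.0303]
top red case 29 ztop 0.0773 topc [ 0.5766 -0.1697] [ 0.5763 -0.1702] case xy [-0.0024  0.0331]
scene blue case 54 ztop 0.0776 topc [ 0.5798 -0.2344] [ 0.5814 -0.2341] case xy [ 0.0089 -0.0301]
scene red case 64 ztop 0.0776 topc [ 0.579  -0.1695] [ 0.5798 -0.1695] case xy [0.001 0.034]
scene handle (array([ 0.4251, -0.056 ], dtype=float32), array([0.0245, 0.0835], dtype=float32), 1.511) 0.0336
scene 191 z [0.1468 0.1892] xy mid [ 0.5869 -0.0503] tcp [ 0.5864 -0.0543  0.2095]
row [0.0226, 0.2128, 0.5589, -0.0, 0.0001, 0.0005]
```

>>> {"name": "play_rows", "arguments": {"motion": [[[0.01, 0.08, 0, 0, 0, 0, -1], [0.02, 0.16, 0, 0, 0, 0, -1], [0.0225, 0.2, 0.05, 0, 0, 0, -1], [0.0225, 0.213, 0.15, 0, 0, 0, -1], [0.0225, 0.213, 0.27, 0, 0, 0, -1], [0.0225, 0.213, 0.38, 0, 0, 0, -1], [0.0225, 0.213, 0.47, 0, 0, 0, -1], [0.0225, 0.213, 0.53, 0, 0, 0, -1], [0.0225, 0.213, 0.55, 0, 0, 0, -1], [0.0225, 0.213, 0.556, 0, 0, 0, -1]]]}}

```text
time_s: 23.75
ee_pos: [0.5871, -0.1066, 0.0708]
eef_rot: [-3.142, 0.0, -0.094]
force: [-0.2, 1.0, -2.6]
grip_width: 0.0235
grip_force: 40.0
```

>>> {"name": "play_rows", "arguments": {"motion": [[[0, 0, 0.002, 0, 0, 0, -1], [0, 0, 0.004, 0, 0, 0, -1], [0, 0, 0.004, 0, 0, 0, -1]]]}}

```text
time_s: 24.05
ee_pos: [0.5874, -0.107, 0.0706]
eef_rot: [3.141, -0.001, -0.094]
force: [0.0, -0.0, -2.8]
grip_width: 0.023
grip_force: 40.0
```

>>> {"name": "play_rows", "arguments": {"motion": [[[0, 0, 0.003, 0, 0, 0, -1], [0, 0, 0.006, 0, 0, 0, -1], [0, 0, 0.008, 0, 0, 0, -1], [0, 0, 0.008, 0, 0, 0, -1]]]}}

```text
time_s: 24.45
ee_pos: [0.5877, -0.1071, 0.0701]
eef_rot: [3.141, -0.002, -0.094]
force: [-6.5, -0.1, 15.4]
grip_width: 0.0232
grip_force: 40.0
```

>>> {"name": "play_rows", "arguments": {"motion": [[[0, 0, -0.005, 0, 0, 0, -1], [0, 0, -0.005, 0, 0, 0, -0.4], [0, 0, -0.005, 0, 0, 0, -0.15], [0, 0, -0.005, 0, 0, 0, -0.15], [0, 0, -0.08, 0, 0, 0, -0.15], [0, 0, -0.2, 0, 0, 0, -0.15], [0, 0, -0.32, 0, 0, 0, -0.15], [0, 0, -0.4, 0, 0, 0, -0.15], [0, 0, -0.4, 0, 0, 0, -0.15]]]}}

```text
time_s: 25.35
ee_pos: [0.5882, -0.1072, 0.1708]
eef_rot: [3.141, -0.005, -0.094]
force: [0.7, 0.9, 0.1]
grip_width: 0.04
grip_force: 0.0
```

```bash
python3 w.py
python3 - <<'E'
from h import *
for z in(.17,.068):go([.5797,-.2343,z],[np.pi,0,-.097])
E
```

```text
25.35 [ 0.5882 -0.1072  0.1708] [ 3.141 -0.005 -0.094] 0.04 [0.7 0.9 0.1]
top blue case 28 ztop 0.0779 topc [ 0.5786 -0.2347] [ 0.5783 -0.2346] case xy [ 0.0058 -0.0309]
top handle (array([0.4328, 0.0376], dtype=float32), array([0., 0.], dtype=float32), 0.0) 0.0273
scene yellow case 86 ztop 0.0766 topc [ 0.5866 -0.1062] [ 0.5868 -0.105 ] case xy [0.0017 0.0989]
scene blue case 53 ztop 0.0776 topc [ 0.5796 -0.2354] [ 0.5812 -0.2339] case xy [ 0.0087 -0.0299]
scene red case 65 ztop 0.077 topc [ 0.5785 -0.1695] [ 0.5799 -0.1679] case xy [0.0009 0.0357]
scene handle (array([ 0.4245, -0.0549], dtype=float32), array([0.0244, 0.0805], dtype=float32), 1.492) 0.0341
row [0.0193, 0.5102, -0.0111, -0.0, 0.0001, 0.0004]
row [0.0195, 0.5102, 0.3969, -0.0, 0.0001, 0.0004]
```

Yellow stands back upright (knob top at 77 mm, two views agree on the rest). Next is blue.

>>> {"name": "play_rows", "arguments": {"motion": [[[0.01, 0.15, 0, 0, 0, 0, -0.15], [0.015, 0.32, 0, 0, 0, 0, -0.15], [0.0185, 0.46, 0, 0, 0, 0, -0.15], [0.0185, 0.51, 0.05, 0, 0, 0, -0.15], [0.0185, 0.51, 0.15, 0, 0, 0, -0.15], [0.0185, 0.51, 0.27, 0, 0, 0, -0.15], [0.0185, 0.51, 0.35, 0, 0, 0, -0.15], [0.0185, 0.51, 0.393, 0, 0, 0, -0.15], [0.0185, 0.51, 0.393, 0, 0, 0, -0.15], [0.0185, 0.51, 0.393, 0, 0, 0, -0.15]]]}}

```text
time_s: 26.45
ee_pos: [0.5799, -0.234, 0.07]
eef_rot: [3.142, -0.0, -0.094]
force: [0.3, -0.5, 0.1]
grip_width: 0.04
grip_force: 0.0
```

>>> {"name": "play_rows", "arguments": {"motion": [[[0, 0, 0, 0, 0, 0, -1], [0, 0, 0, 0, 0, 0, -1], [0, 0, 0, 0, 0, 0, -1], [0, 0, 0, 0, 0, 0, -1], [0, 0, -0.03, 0, 0, 0, -1], [0, 0, -0.12, 0, 0, 0, -1], [0, 0, -0.25, 0, 0, 0, -1], [0, 0, -0.4, 0, 0, 0, -1], [0, 0, -0.52, 0, 0, 0, -1], [0, 0, -0.52, 0, 0, 0, -1]]], "grip_force": 45}}

```text
time_s: 27.45
ee_pos: [0.5807, -0.2346, 0.2038]
eef_rot: [3.14, -0.006, -0.094]
force: [0.4, -0.1, -5.5]
grip_width: 0.0231
grip_force: 45.0
```

Run:
```python
from h import *
held(0,0)
go([.5665,.1995,.20],[np.pi,0,-.097])
```

```text
scene 230 z [0.1373 0.184 ] xy mid [ 0.5822 -0.2296] tcp [ 0.5807 -0.2346  0.2038]
row [-0.2138, -1.7214, -0.0054, -0.0001, 0.0002, 0.0004]
```

>>> {"name": "play_rows", "arguments": {"motion": [[[-0.005, -0.04, 0, 0, 0, 0, -1], [-0.015, -0.12, 0, 0, 0, 0, -1], [-0.03, -0.22, 0, 0, 0, 0, -1], [-0.04, -0.34, 0, 0, 0, 0, -1], [-0.055, -0.46, 0, 0, 0, 0, -1], [-0.07, -0.58, 0, 0, 0, 0, -1], [-0.085, -0.7, 0, 0, 0, 0, -1], [-0.1, -0.82, 0, 0, 0, 0, -1], [-0.11, -0.92, 0, 0, 0, 0, -1], [-0.12, -1.0, 0, 0, 0, 0, -1]]]}}

```text
time_s: 28.55
ee_pos: [0.5723, 0.0205, 0.1986]
eef_rot: [-3.141, 0.002, -0.093]
force: [-0.1, -0.8, -6.1]
grip_width: 0.0228
grip_force: 45.0
```

>>> {"name": "play_rows", "arguments": {"motion": [[[-0.01, -0.1, 0, 0, 0, 0, -1], [-0.025, -0.22, 0, 0, 0, 0, -1], [-0.04, -0.34, 0, 0, 0, 0, -1], [-0.055, -0.46, 0, 0, 0, 0, -1], [-0.07, -0.57, 0, 0, 0, 0, -1], [-0.08, -0.65, 0, 0, 0, 0, -1], [-0.09, -0.7, 0, 0, 0, 0, -1], [-0.094, -0.721, 0, 0, 0, 0, -1], [-0.094, -0.721, 0, 0, 0, 0, -1], [-0.094, -0.721, 0, 0, 0, 0, -1]]]}}

```text
time_s: 29.55
ee_pos: [0.5669, 0.1985, 0.1995]
eef_rot: [3.141, 0.0, -0.095]
force: [-0.1, -0.4, -5.5]
grip_width: 0.023
grip_force: 45.0
```

Run:
```python
from h import *
held(0,0)
go([.5655,.199,.155],[np.pi,0,-.097])
print(get_obs()["force"],get_obs()["grip_width"])
```

```text
top 10 z [0.1371 0.1701] xy mid [0.56785 0.17625] tcp [0.5669 0.1985 0.1995]
scene 332 z [0.137  0.1783] xy mid [0.57215 0.2    ] tcp [0.5669 0.1985 0.1995]
row [-0.0063, -0.0021, 0.1787, 0.0, 0.0, 0.0003]
[ 0.66866202 -0.58339318 -5.56211599] 0.02294772030112699
```

>>> {"name": "play_rows", "arguments": {"motion": [[[-0.004, -0.003, 0.05, 0, 0, 0, -1], [-0.004, -0.003, 0.1, 0, 0, 0, -1], [-0.004, -0.003, 0.125, 0, 0, 0, -1], [-0.004, -0.003, 0.14, 0, 0, 0, -1], [-0.004, -0.003, 0.153, 0, 0, 0, -1], [-0.004, -0.003, 0.165, 0, 0, 0, -1], [-0.004, -0.003, 0.173, 0, 0, 0, -1], [-0.004, -0.003, 0.178, 0, 0, 0, -1], [-0.004, -0.003, 0.178, 0, 0, 0, -1], [-0.004, -0.003, 0.178, 0, 0, 0, -1]]]}}

```text
time_s: 30.65
ee_pos: [0.5661, 0.1999, 0.1556]
eef_rot: [-3.141, -0.001, -0.094]
force: [-1.8, -1.8, 1.0]
grip_width: 0.0232
grip_force: 45.0
```

```bash
python3 p.py
```

```text
30.65 [0.5661 0.1999 0.1556] [-1.8 -1.8  1. ] 0.0232
pan ring z 0.0906
```

>>> {"name": "play_rows", "arguments": {"motion": [[[0, 0, 0, 0, 0, 0, -0.4], [0, 0, 0, 0, 0, 0, -0.15], [0, 0, 0, 0, 0, 0, -0.15], [0, 0, -0.05, 0, 0, 0, -0.15], [0, 0, -0.15, 0, 0, 0, -0.15], [0, 0, -0.25, 0, 0, 0, -0.15], [0, 0, -0.3, 0, 0, 0, -0.15], [0, 0, -0.3, 0, 0, 0, -0.15], [0, 0, -0.3, 0, 0, 0, -0.15], [0, 0, -0.3, 0, 0, 0, -0.15]]]}}

```text
time_s: 31.7
ee_pos: [0.5656, 0.1998, 0.2289]
eef_rot: [3.141, 0.002, -0.094]
force: [0.1, -0.2, 0.1]
grip_width: 0.0398
grip_force: 0.0
```

>>> {"name": "play_rows", "arguments": {"motion": [[[0, 0, 0, 0, 0, 0, -0.15], [0, 0, 0, 0, 0, 0, -0.15], [0, 0, 0, 0, 0, 0, -0.15], [0, 0, 0, 0, 0, 0, -0.15], [0, 0, 0, 0, 0, 0, -0.15], [0, 0, 0, 0, 0, 0, -0.15], [0, 0, 0, 0, 0, 0, -0.15], [0, 0, 0, 0, 0, 0, -0.15], [0, 0, 0, 0, 0, 0, -0.15], [0, 0, 0, 0, 0, 0, -0.15]]]}}

```text
time_s: 32.7
ee_pos: [0.566, 0.1999, 0.2302]
eef_rot: [-3.142, -0.0, -0.094]
force: [-0.2, -0.5, -0.2]
grip_width: 0.04
grip_force: 0.0
```

```bash
python3 w.py;python3 p.py
python3 - <<'E'
from h import *
go([.5665,.1995,.155],[np.pi,0,-.097])
E
```

```text
32.7 [0.566  0.1999 0.2302] [-3.142 -0.    -0.094] 0.04 [-0.2 -0.5 -0.2]
top yellow case 36 ztop 0.0764 topc [ 0.5837 -0.1064] [ 0.5844 -0.1067] case xy [-0.0005  0.097 ]
top red case 34 ztop 0.0782 topc [ 0.5769 -0.1696] [ 0.5778 -0.1694] case xy [-0.001   0.0339]
top handle (array([ 0.4224, -0.055 ], dtype=float32), array([0.0218, 0.0762], dtype=float32), -1.57) 0.033
scene yellow case 84 ztop 0.0765 topc [ 0.5857 -0.107 ] [ 0.5867 -0.1048] case xy [0.0016 0.0991]
scene blue pan 108 ztop 0.1629 topc [0.5666 0.1987] [0.5685 0.1995] case xy [-0.046   0.4002]
scene red case 66 ztop 0.0776 topc [ 0.5801 -0.1692] [ 0.5808 -0.1689] case xy [0.0019 0.0347]
scene handle (array([ 0.4251, -0.0543], dtype=float32), array([0.0238, 0.0824], dtype=float32), 1.524) 0.034
32.8 [0.566  0.1999 0.2302] [-1.1 -0.2  0.2] 0.0398
pan ring z 0.092
row [0.0021, 0.0015, 0.3008, 0.0, -0.0, 0.0004]
```

>>> {"name": "play_rows", "arguments": {"motion": [[[0.001, 0.001, 0.1, 0, 0, 0, -0.15], [0.001, 0.001, 0.2, 0, 0, 0, -0.15], [0.001, 0.001, 0.27, 0, 0, 0, -0.15], [0.001, 0.001, 0.3, 0, 0, 0, -0.15], [0.001, 0.001, 0.3, 0, 0, 0, -0.15], [0.001, 0.001, 0.3, 0, 0, 0, -1], [0.001, 0.001, 0.3, 0, 0, 0, -1], [0.001, 0.001, 0.3, 0, 0, 0, -1], [0.001, 0.001, 0.3, 0, 0, 0, -1], [0.001, 0.001, 0.3, 0, 0, 0, -1]]]}}

```text
time_s: 33.85
ee_pos: [0.5665, 0.1996, 0.1556]
eef_rot: [-3.141, -0.001, -0.094]
force: [1.1, -1.6, 0.8]
grip_width: 0.0231
grip_force: 45.0
```

>>> {"name": "play_rows", "arguments": {"motion": [[[0, 0, -0.05, 0, 0, 0, -1], [0, 0, -0.12, 0, 0, 0, -1], [0, 0, -0.18, 0, 0, 0, -1], [0, 0, -0.21, 0, 0, 0, -1], [0, 0, -0.21, 0, 0, 0, -1]]]}}

```text
time_s: 34.35
ee_pos: [0.5663, 0.1998, 0.2086]
eef_rot: [-3.141, -0.001, -0.094]
force: [0.0, 0.9, -6.0]
grip_width: 0.023
grip_force: 45.0
```

>>> {"name": "play_rows", "arguments": {"motion": [[[0.005, 0.04, 0, 0, 0, 0, -1], [0.015, 0.12, 0, 0, 0, 0, -1], [0.03, 0.22, 0, 0, 0, 0, -1], [0.04, 0.34, 0, 0, 0, 0, -1], [0.055, 0.46, 0, 0, 0, 0, -1], [0.07, 0.58, 0, 0, 0, 0, -1], [0.085, 0.7, 0, 0, 0, 0, -1], [0.1, 0.82, 0, 0, 0, 0, -1], [0.11, 0.92, 0, 0, 0, 0, -1], [0.12, 1.0, 0, 0, 0, 0, -1]]]}}

```text
time_s: 35.35
ee_pos: [0.5718, -0.0541, 0.2066]
eef_rot: [3.141, 0.002, -0.095]
force: [-0.3, 0.3, -6.1]
grip_width: 0.0233
grip_force: 45.0
```

```bash
python3 w.py
python3 - <<'E'
from h import *
held(0,0)
go([.580,-.2343,.07],[np.pi,0,-.097])
E
```

```text
35.35 [ 0.5718 -0.0541  0.2066] [ 3.141e+00  2.000e-03 -9.500e-02] 0.0233 [-0.3  0.3 -6.1]
top red case 17 ztop 0.0759 topc [ 0.5769 -0.1748] [ 0.5778 -0.1744] case xy [-0.0005  0.029 ]
scene yellow case 81 ztop 0.0772 topc [ 0.5867 -0.1054] [ 0.587  -0.1046] case xy [0.0019 0.0993]
scene red case 67 ztop 0.0772 topc [ 0.5783 -0.1721] [ 0.5806 -0.1693] case xy [0.0018 0.0343]
scene handle (array([ 0.4252, -0.0551], dtype=float32), array([0.0249, 0.0805], dtype=float32), 1.547) 0.0339
top 11 z [0.1729 0.1772] xy mid [ 0.5577  -0.05585] tcp [ 0.5719 -0.0548  0.2067]
scene 265 z [0.1431 0.1857] xy mid [ 0.57345 -0.04975] tcp [ 0.5719 -0.0548  0.2067]
row [0.1017, 0.7209, 0.5473, -0.0, 0.0002, 0.0003]
```

>>> {"name": "play_rows", "arguments": {"motion": [[[0.01, 0.08, 0, 0, 0, 0, -1], [0.03, 0.2, 0, 0, 0, 0, -1], [0.045, 0.32, 0, 0, 0, 0, -1], [0.06, 0.44, 0, 0, 0, 0, -1], [0.08, 0.56, 0, 0, 0, 0, -1], [0.095, 0.65, 0, 0, 0, 0, -1], [0.1, 0.7, 0, 0, 0, 0, -1], [0.1, 0.72, 0.05, 0, 0, 0, -1], [0.1, 0.72, 0.12, 0, 0, 0, -1], [0.1, 0.72, 0.2, 0, 0, 0, -1]]]}}

```text
time_s: 36.55
ee_pos: [0.5804, -0.2324, 0.1564]
eef_rot: [-3.141, 0.0, -0.093]
force: [0.6, 1.0, -6.5]
grip_width: 0.0231
grip_force: 45.0
```

>>> {"name": "play_rows", "arguments": {"motion": [[[0, 0, 0.08, 0, 0, 0, -1], [0, 0, 0.18, 0, 0, 0, -1], [0, 0, 0.26, 0, 0, 0, -1], [0, 0, 0.31, 0, 0, 0, -1], [0, 0, 0.335, 0, 0, 0, -1], [0, 0, 0.343, 0, 0, 0, -1], [0, 0, 0.345, 0, 0, 0, -1], [0, 0, 0.345, 0, 0, 0, -1]]]}}

```text
time_s: 37.35
ee_pos: [0.5808, -0.2337, 0.0723]
eef_rot: [3.141, -0.001, -0.094]
force: [-0.5, -0.4, -6.2]
grip_width: 0.023
grip_force: 45.0
```

>>> {"name": "play_rows", "arguments": {"motion": [[[0, 0, 0.003, 0, 0, 0, -1], [0, 0, 0.006, 0, 0, 0, -1], [0, 0, 0.006, 0, 0, 0, -1]]]}}

```text
time_s: 37.65
ee_pos: [0.5806, -0.2337, 0.0701]
eef_rot: [3.141, -0.0, -0.094]
force: [-0.2, 0.1, -5.6]
grip_width: 0.0233
grip_force: 45.0
```

>>> {"name": "play_rows", "arguments": {"motion": [[[0, 0, 0.002, 0, 0, 0, -1], [0, 0, 0.004, 0, 0, 0, -1], [0, 0, 0.004, 0, 0, 0, -1]]]}}

```text
time_s: 37.95
ee_pos: [0.5807, -0.2338, 0.0701]
eef_rot: [3.141, -0.001, -0.094]
force: [-4.9, 1.5, 6.2]
grip_width: 0.0232
grip_force: 45.0
```

Contact. I'll release blue and rise.

>>> {"name": "play_rows", "arguments": {"motion": [[[0, 0, -0.002, 0, 0, 0, -1], [0, 0, -0.002, 0, 0, 0, -0.4], [0, 0, -0.002, 0, 0, 0, -0.15], [0, 0, -0.002, 0, 0, 0, -0.15], [0, 0, -0.08, 0, 0, 0, -0.15], [0, 0, -0.2, 0, 0, 0, -0.15], [0, 0, -0.32, 0, 0, 0, -0.15], [0, 0, -0.4, 0, 0, 0, -0.15], [0, 0, -0.4, 0, 0, 0, -0.15]]]}}

```text
time_s: 38.85
ee_pos: [0.5815, -0.2341, 0.172]
eef_rot: [3.14, -0.005, -0.094]
force: [-0.2, 0.3, -0.4]
grip_width: 0.0398
grip_force: 0.0
```

```bash
python3 w.py
python3 - <<'E'
from h import *
for z in(.17,.07):go([.5785,-.1697,z],[np.pi,0,-.097])
E
```

```text
38.85 [ 0.5815 -0.2341  0.172 ] [ 3.14  -0.005 -0.094] 0.0398 [-0.2  0.3 -0.4]
top yellow case 37 ztop 0.0784 topc [ 0.5837 -0.1064] [ 0.5844 -0.1063] case xy [-0.0006  0.0974]
top red case 29 ztop 0.0781 topc [ 0.5781 -0.1697] [ 0.5768 -0.1686] case xy [-0.0021  0.0346]
top handle (array([ 0.4223, -0.055 ], dtype=float32), array([0.0219, 0.0761], dtype=float32), -1.567) 0.0334
scene yellow case 87 ztop 0.0779 topc [ 0.5872 -0.1082] [ 0.587  -0.1051] case xy [0.002  0.0988]
scene blue case 57 ztop 0.0771 topc [ 0.5807 -0.2311] [ 0.5813 -0.2308] case xy [ 0.0084 -0.0268]
scene red case 77 ztop 0.0767 topc [ 0.5782 -0.1721] [ 0.5804 -0.1692] case xy [0.0016 0.0345]
scene handle (array([ 0.4247, -0.0543], dtype=float32), array([0.0237, 0.0806], dtype=float32), 1.534) 0.0342
row [-0.0315, -0.2535, -0.0067, -0.0, 0.0, 0.0004]
row [-0.0314, -0.2534, 0.3933, -0.0, 0.0, 0.0004]
```

>>> {"name": "play_rows", "arguments": {"motion": [[[-0.015, -0.12, 0, 0, 0, 0, -0.15], [-0.031, -0.23, 0, 0, 0, 0, -0.15], [-0.031, -0.255, 0.0, 0, 0, 0, -0.15], [-0.031, -0.255, 0.05, 0, 0, 0, -0.15], [-0.031, -0.255, 0.15, 0, 0, 0, -0.15], [-0.031, -0.255, 0.27, 0, 0, 0, -0.15], [-0.031, -0.255, 0.35, 0, 0, 0, -0.15], [-0.031, -0.255, 0.392, 0, 0, 0, -0.15], [-0.031, -0.255, 0.392, 0, 0, 0, -0.15], [-0.031, -0.255, 0.392, 0, 0, 0, -0.15]]]}}

```text
time_s: 39.95
ee_pos: [0.579, -0.1699, 0.0713]
eef_rot: [3.141, -0.001, -0.095]
force: [-0.4, -0.5, -0.9]
grip_width: 0.0403
grip_force: 0.0
```

>>> {"name": "play_rows", "arguments": {"motion": [[[0, 0, 0, 0, 0, 0, -1], [0, 0, 0, 0, 0, 0, -1], [0, 0, 0, 0, 0, 0, -1], [0, 0, 0, 0, 0, 0, -1], [0, 0, -0.03, 0, 0, 0, -1], [0, 0, -0.12, 0, 0, 0, -1], [0, 0, -0.25, 0, 0, 0, -1], [0, 0, -0.4, 0, 0, 0, -1], [0, 0, -0.52, 0, 0, 0, -1], [0, 0, -0.52, 0, 0, 0, -1]]], "grip_force": 55}}

```text
time_s: 40.95
ee_pos: [0.5798, -0.1695, 0.2047]
eef_rot: [3.14, -0.006, -0.094]
force: [1.2, -1.5, -7.7]
grip_width: 0.0226
grip_force: 55.0
```

Run:
```python
from h import *
held(0,0)
go([.5665,.1995,.20],[np.pi,0,-.097])
```

```text
scene 284 z [0.1363 0.1843] xy mid [ 0.58155 -0.1665 ] tcp [ 0.5798 -0.1695  0.2047]
row [-0.1853, -1.4633, -0.001, -0.0001, 0.0003, 0.0004]
```

>>> {"name": "play_rows", "arguments": {"motion": [[[-0.005, -0.04, 0, 0, 0, 0, -1], [-0.015, -0.12, 0, 0, 0, 0, -1], [-0.03, -0.22, 0, 0, 0, 0, -1], [-0.04, -0.34, 0, 0, 0, 0, -1], [-0.055, -0.46, 0, 0, 0, 0, -1], [-0.07, -0.58, 0, 0, 0, 0, -1], [-0.085, -0.7, 0, 0, 0, 0, -1], [-0.1, -0.82, 0, 0, 0, 0, -1], [-0.11, -0.92, 0, 0, 0, 0, -1], [-0.12, -1.0, 0, 0, 0, 0, -1]]]}}

```text
time_s: 42.05
ee_pos: [0.5713, 0.0845, 0.1988]
eef_rot: [3.141, 0.003, -0.093]
force: [0.5, -0.5, -8.6]
grip_width: 0.0231
grip_force: 55.0
```

>>> {"name": "play_rows", "arguments": {"motion": [[[-0.01, -0.09, 0, 0, 0, 0, -1], [-0.02, -0.18, 0, 0, 0, 0, -1], [-0.035, -0.27, 0, 0, 0, 0, -1], [-0.05, -0.35, 0, 0, 0, 0, -1], [-0.06, -0.41, 0, 0, 0, 0, -1], [-0.065, -0.45, 0, 0, 0, 0, -1], [-0.066, -0.463, 0, 0, 0, 0, -1], [-0.066, -0.463, 0, 0, 0, 0, -1], [-0.066, -0.463, 0, 0, 0, 0, -1]]]}}

```text
time_s: 42.95
ee_pos: [0.567, 0.1985, 0.2008]
eef_rot: [3.141, 0.0, -0.095]
force: [-0.2, -0.2, -7.9]
grip_width: 0.0229
grip_force: 55.0
```

Run:
```python
from h import *
held(0,0)
go([.566,.1995,.1535],[np.pi,0,-.097])
print(get_obs()["force"],get_obs()["grip_width"])
```

```text
top 16 z [0.1389 0.1767] xy mid [0.56725 0.1762 ] tcp [0.567  0.1985 0.2008]
scene 389 z [0.1361 0.1793] xy mid [0.5722  0.20085] tcp [0.567  0.1985 0.2008]
row [-0.0046, -0.0039, 0.1899, 0.0, -0.0, 0.0003]
[-0.42850868  0.34585516 -7.74833768] 0.02319580535985491
```

>>> {"name": "play_rows", "arguments": {"motion": [[[-0.004, -0.004, 0.05, 0, 0, 0, -1], [-0.004, -0.004, 0.1, 0, 0, 0, -1], [-0.004, -0.004, 0.125, 0, 0, 0, -1], [-0.004, -0.004, 0.14, 0, 0, 0, -1], [-0.004, -0.004, 0.153, 0, 0, 0, -1], [-0.004, -0.004, 0.165, 0, 0, 0, -1], [-0.004, -0.004, 0.176, 0, 0, 0, -1], [-0.004, -0.004, 0.185, 0, 0, 0, -1], [-0.004, -0.004, 0.19, 0, 0, 0, -1], [-0.004, -0.004, 0.19, 0, 0, 0, -1]]]}}

```text
time_s: 44.05
ee_pos: [0.5661, 0.2002, 0.1537]
eef_rot: [-3.141, -0.0, -0.094]
force: [-3.8, -2.0, 1.3]
grip_width: 0.0228
grip_force: 55.0
```

```bash
python3 p.py
```

```text
44.05 [0.5661 0.2002 0.1537] [-3.8 -2.   1.3] 0.0228
pan ring z 0.0876
```

>>> {"name": "play_rows", "arguments": {"motion": [[[0, 0, 0, 0, 0, 0, -0.4], [0, 0, 0, 0, 0, 0, -0.15], [0, 0, 0, 0, 0, 0, -0.15], [0, 0, -0.05, 0, 0, 0, -0.15], [0, 0, -0.15, 0, 0, 0, -0.15], [0, 0, -0.25, 0, 0, 0, -0.15], [0, 0, -0.3, 0, 0, 0, -0.15], [0, 0, -0.3, 0, 0, 0, -0.15], [0, 0, -0.3, 0, 0, 0, -0.15], [0, 0, -0.3, 0, 0, 0, -0.15]]]}}

```text
time_s: 45.1
ee_pos: [0.5656, 0.2001, 0.2271]
eef_rot: [3.141, 0.002, -0.094]
force: [-0.3, -0.0, 0.1]
grip_width: 0.0398
grip_force: 0.0
```

>>> {"name": "play_rows", "arguments": {"motion": [[[0, 0, 0, 0, 0, 0, -0.15], [0, 0, 0, 0, 0, 0, -0.15], [0, 0, 0, 0, 0, 0, -0.15], [0, 0, 0, 0, 0, 0, -0.15], [0, 0, 0, 0, 0, 0, -0.15], [0, 0, 0, 0, 0, 0, -0.15], [0, 0, 0, 0, 0, 0, -0.15], [0, 0, 0, 0, 0, 0, -0.15], [0, 0, 0, 0, 0, 0, -0.15], [0, 0, 0, 0, 0, 0, -0.15]]]}}

```text
time_s: 46.1
ee_pos: [0.566, 0.2002, 0.2285]
eef_rot: [-3.142, -0.0, -0.094]
force: [0.2, 0.7, -0.2]
grip_width: 0.0401
grip_force: 0.0
```

```bash
python3 w.py;python3 p.py
python3 - <<'E'
from h import *
go([.5665,.1995,.1535],[np.pi,0,-.097])
E
```

```text
46.1 [0.566  0.2002 0.2285] [-3.142 -0.    -0.094] 0.0401 [ 0.2  0.7 -0.2]
top yellow case 36 ztop 0.0786 topc [ 0.5835 -0.1063] [ 0.5841 -0.1062] case xy [-0.0009  0.0974]
top blue case 32 ztop 0.0777 topc [ 0.5772 -0.2329] [ 0.5778 -0.2328] case xy [ 0.0052 -0.0292]
top handle (array([ 0.4227, -0.0549], dtype=float32), array([0.0217, 0.0765], dtype=float32), 1.542) 0.0332
scene yellow case 84 ztop 0.0769 topc [ 0.5864 -0.1056] [ 0.5866 -0.1057] case xy [0.0016 0.0982]
scene blue case 53 ztop 0.0783 topc [ 0.5788 -0.2337] [ 0.581 -0.231] case xy [ 0.0081 -0.027 ]
scene red pan 99 ztop 0.1597 topc [0.5678 0.2015] [0.5688 0.2031] case xy [-0.046   0.4038]
scene handle (array([ 0.4242, -0.0549], dtype=float32), array([0.0239, 0.0781], dtype=float32), 1.542) 0.034
46.2 [0.566  0.2002 0.2285] [-0.3  0.4 -0. ] 0.0398
pan ring z 0.0891
row [0.0021, 0.0026, 0.2998, -0.0, -0.0, 0.0004]
```

>>> {"name": "play_rows", "arguments": {"motion": [[[0.001, 0.001, 0.1, 0, 0, 0, -0.15], [0.001, 0.001, 0.2, 0, 0, 0, -0.15], [0.001, 0.001, 0.27, 0, 0, 0, -0.15], [0.001, 0.001, 0.3, 0, 0, 0, -0.15], [0.001, 0.001, 0.3, 0, 0, 0, -0.15], [0.001, 0.001, 0.3, 0, 0, 0, -1], [0.001, 0.001, 0.3, 0, 0, 0, -1], [0.001, 0.001, 0.3, 0, 0, 0, -1], [0.001, 0.001, 0.3, 0, 0, 0, -1], [0.001, 0.001, 0.3, 0, 0, 0, -1]]]}}

```text
time_s: 47.25
ee_pos: [0.5665, 0.1999, 0.1539]
eef_rot: [-3.141, -0.001, -0.094]
force: [1.9, -1.2, -0.0]
grip_width: 0.0231
grip_force: 55.0
```

>>> {"name": "play_rows", "arguments": {"motion": [[[0, 0, -0.05, 0, 0, 0, -1], [0, 0, -0.12, 0, 0, 0, -1], [0, 0, -0.18, 0, 0, 0, -1], [0, 0, -0.22, 0, 0, 0, -1], [0, 0, -0.22, 0, 0, 0, -1]]]}}

```text
time_s: 47.75
ee_pos: [0.5664, 0.2001, 0.2097]
eef_rot: [-3.141, -0.001, -0.094]
force: [-0.1, -0.1, -7.7]
grip_width: 0.0227
grip_force: 55.0
```

>>> {"name": "play_rows", "arguments": {"motion": [[[0.005, 0.04, 0, 0, 0, 0, -1], [0.015, 0.12, 0, 0, 0, 0, -1], [0.03, 0.22, 0, 0, 0, 0, -1], [0.04, 0.34, 0, 0, 0, 0, -1], [0.055, 0.46, 0, 0, 0, 0, -1], [0.07, 0.58, 0, 0, 0, 0, -1], [0.085, 0.7, 0, 0, 0, 0, -1], [0.1, 0.82, 0, 0, 0, 0, -1], [0.11, 0.92, 0, 0, 0, 0, -1], [0.12, 1.0, 0, 0, 0, 0, -1]]]}}

```text
time_s: 48.75
ee_pos: [0.5718, -0.0539, 0.2073]
eef_rot: [3.141, 0.002, -0.095]
force: [-0.5, -0.3, -7.1]
grip_width: 0.0228
grip_force: 55.0
```

```bash
python3 w.py
python3 - <<'E'
from h import *
held(0,0)
go([.579,-.1697,.0715],[np.pi,0,-.097])
E
```

```text
48.75 [ 0.5718 -0.0539  0.2073] [ 3.141e+00  2.000e-03 -9.500e-02] 0.0228 [-0.5 -0.3 -7.1]
top blue case 31 ztop 0.0785 topc [ 0.5788 -0.2331] [ 0.5783 -0.2331] case xy [ 0.0057 -0.0294]
scene yellow case 86 ztop 0.0764 topc [ 0.5872 -0.1077] [ 0.5869 -0.1058] case xy [0.0019 0.0982]
scene blue case 54 ztop 0.0766 topc [ 0.579 -0.232] [ 0.5803 -0.2317] case xy [ 0.0075 -0.0278]
scene handle (array([ 0.4245, -0.0556], dtype=float32), array([0.0247, 0.0813], dtype=float32), 1.542) 0.0334
top 11 z [0.1763 0.1837] xy mid [ 0.5574  -0.05445] tcp [ 0.5719 -0.0546  0.2073]
scene 304 z [0.1434 0.1848] xy mid [ 0.5744 -0.0493] tcp [ 0.5719 -0.0546  0.2073]
row [0.0733, 0.465, 0.5441, -0.0, 0.0003, 0.0003]
```

>>> {"name": "play_rows", "arguments": {"motion": [[[0.02, 0.1, 0, 0, 0, 0, -1], [0.04, 0.22, 0, 0, 0, 0, -1], [0.06, 0.34, 0, 0, 0, 0, -1], [0.07, 0.42, 0, 0, 0, 0, -1], [0.073, 0.465, 0, 0, 0, 0, -1], [0.073, 0.465, 0, 0, 0, 0, -1], [0.073, 0.465, 0.05, 0, 0, 0, -1], [0.073, 0.465, 0.12, 0, 0, 0, -1], [0.073, 0.465, 0.2, 0, 0, 0, -1], [0.073, 0.465, 0.2, 0, 0, 0, -1]]]}}

```text
time_s: 49.95
ee_pos: [0.5785, -0.1675, 0.1549]
eef_rot: [-3.14, 0.005, -0.093]
force: [-0.4, 1.0, -7.6]
grip_width: 0.023
grip_force: 55.0
```

>>> {"name": "play_rows", "arguments": {"motion": [[[0, 0, 0.08, 0, 0, 0, -1], [0, 0, 0.18, 0, 0, 0, -1], [0, 0, 0.26, 0, 0, 0, -1], [0, 0, 0.31, 0, 0, 0, -1], [0, 0, 0.335, 0, 0, 0, -1], [0, 0, 0.343, 0, 0, 0, -1], [0, 0, 0.345, 0, 0, 0, -1], [0, 0, 0.345, 0, 0, 0, -1]]]}}

```text
time_s: 50.75
ee_pos: [0.5802, -0.1693, 0.0731]
eef_rot: [3.141, -0.001, -0.094]
force: [0.5, -0.0, -8.1]
grip_width: 0.0227
grip_force: 55.0
```

>>> {"name": "play_rows", "arguments": {"motion": [[[0, 0, 0.001, 0, 0, 0, -1], [0, 0, 0.003, 0, 0, 0, -1], [0, 0, 0.003, 0, 0, 0, -1]]]}}

```text
time_s: 51.05
ee_pos: [0.5798, -0.1693, 0.0716]
eef_rot: [3.142, -0.0, -0.094]
force: [0.3, 0.5, -8.0]
grip_width: 0.0231
grip_force: 55.0
```

>>> {"name": "play_rows", "arguments": {"motion": [[[0, 0, 0.002, 0, 0, 0, -1], [0, 0, 0.004, 0, 0, 0, -1], [0, 0, 0.004, 0, 0, 0, -1]]]}}

```text
time_s: 51.35
ee_pos: [0.58, -0.1693, 0.0711]
eef_rot: [3.141, -0.001, -0.094]
force: [-4.0, 0.7, 2.5]
grip_width: 0.023
grip_force: 55.0
```

>>> {"name": "play_rows", "arguments": {"motion": [[[0, 0, 0, 0, 0, 0, -1], [0, 0, 0, 0, 0, 0, -0.4], [0, 0, 0, 0, 0, 0, -0.15], [0, 0, 0, 0, 0, 0, -0.15], [0, 0, -0.08, 0, 0, 0, -0.15], [0, 0, -0.2, 0, 0, 0, -0.15], [0, 0, -0.35, 0, 0, 0, -0.15], [0, 0, -0.52, 0, 0, 0, -0.15], [0, 0, -0.68, 0, 0, 0, -0.15], [0, 0, -0.68, 0, 0, 0, -0.15]]]}}

```text
time_s: 52.35
ee_pos: [0.5814, -0.1698, 0.2465]
eef_rot: [3.139, -0.009, -0.094]
force: [-0.1, 0.2, -0.0]
grip_width: 0.0398
grip_force: 0.0
```

```bash
python3 w.py
python3 - <<'E'
from h import *
for n in("scene","top"):
    f,W,c=cloud(n)
    m=mask(f,3,16,140)&box(W,.6,.75,-.35,-.1,.1,.25)
    if m.sum()>5:P=W[m];print("lip",n,len(P),P.mean(0),np.percentile(P,[2,98],axis=0).round(4).tolist())
    if n=="scene":cv2.imwrite("pics/end1.png",cv2.resize(f[60:300,130:330,::-1],(500,600),interpolation=cv2.INTER_CUBIC))
E
```

```text
52.35 [ 0.5814 -0.1698  0.2465] [ 3.139 -0.009 -0.094] 0.0398 [-0.1  0.2 -0. ]
top yellow case 36 ztop 0.0774 topc [ 0.5839 -0.1065] [ 0.584  -0.1062] case xy [-0.001   0.0975]
top handle (array([ 0.424 , -0.0349], dtype=float32), array([0.0182, 0.036 ], dtype=float32), -1.567) 0.0331
scene yellow case 85 ztop 0.0764 topc [ 0.5864 -0.1067] [ 0.5867 -0.1052] case xy [0.0016 0.0987]
scene blue case 55 ztop 0.0779 topc [ 0.5802 -0.2309] [ 0.5804 -0.2318] case xy [ 0.0076 -0.0279]
scene red case 67 ztop 0.0773 topc [ 0.5789 -0.1688] [ 0.5791 -0.1672] case xy [0.0001 0.0362]
scene handle (array([ 0.4252, -0.0546], dtype=float32), array([0.0252, 0.0814], dtype=float32), 1.528) 0.034
lip scene 58 [ 0.65766922 -0.20489225  0.17866017] [[0.6514, -0.2516, 0.1686], [0.6628, -0.1614, 0.185]]
```

View pics/end1.png

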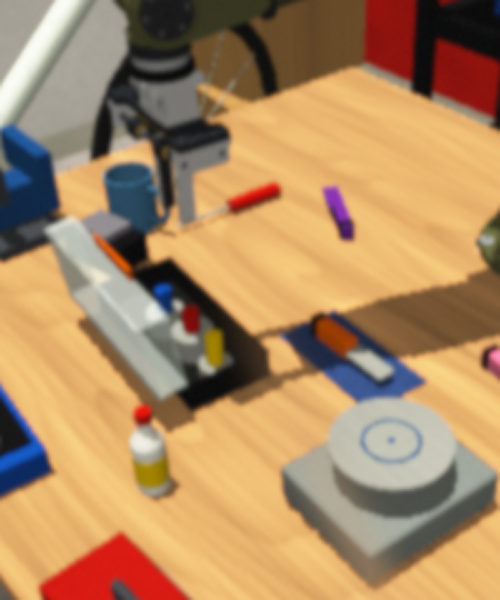

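Red, blue and yellow stand upright in the case, the pan is empty, and the blade is on its mat at crop (350,345). The lid's lip stands up at (113,255). I'll hook the closed fingers behind the lip and swing the lid shut.

Run:
```python
from h import *
for z in(.25,.191):go([.6691,-.2124,z],[np.pi,0,-.097])
```

```text
row [0.3732, 0.1386, -0.0447, -0.0001, 0.0003, 0.0004]
row [0.3736, 0.1387, 0.1913, -0.0001, 0.0003, 0.0004]
```

>>> {"name": "play_rows", "arguments": {"motion": [[[0.1, 0.04, -0.02, 0, 0, 0, -1], [0.2, 0.08, -0.02, 0, 0, 0, -1], [0.3, 0.11, -0.02, 0, 0, 0, -1], [0.373, 0.138, -0.02, 0, 0, 0, -1], [0.373, 0.138, -0.02, 0, 0, 0, -1], [0.373, 0.138, -0.02, 0, 0, 0, -1], [0.373, 0.138, -0.02, 0, 0, 0, -1], [0.373, 0.138, -0.02, 0, 0, 0, -1]]], "grip_force": 10}}

```text
time_s: 53.35
ee_pos: [0.669, -0.2121, 0.2457]
eef_rot: [3.142, -0.0, -0.094]
force: [0.4, 0.9, -0.5]
grip_width: 0.001
grip_force: 0.0
```

Run:
```python
from h import *
print(get_obs()["qpos"].round(3))
go([.6691,-.2124,.191],[np.pi,0,-.097])
```

```text
[-0.359  0.647  0.971  0.     1.523  1.306]
row [0.0006, 0.0012, 0.2189, 0.0, -0.0, 0.0005]
```

>>> {"name": "play_rows", "arguments": {"motion": [[[0, 0, 0.08, 0, 0, 0, -1], [0, 0, 0.15, 0, 0, 0, -1], [0, 0, 0.2, 0, 0, 0, -1], [0, 0, 0.218, 0, 0, 0, -1], [0, 0, 0.218, 0, 0, 0, -1], [0, 0, 0.218, 0, 0, 0, -1]]]}}

```text
time_s: 53.95
ee_pos: [0.6696, -0.2124, 0.192]
eef_rot: [3.141, -0.001, -0.094]
force: [-0.1, 0.1, -0.2]
grip_width: 0.0005
grip_force: 0.0
```

No contact, so I'll swing the lid.

>>> {"name": "play_rows", "arguments": {"motion": [[[-0.059, 0, -0.011, 0, 0.016, 0, -1], [-0.119, 0, -0.016, 0, 0.032, 0, -1], [-0.179, 0, -0.014, 0, 0.048, 0, -1], [-0.238, 0, -0.007, 0, 0.064, 0, -1], [-0.297, 0, 0.006, 0, 0.08, 0, -1], [-0.354, 0, 0.025, 0, 0.095, 0, -1], [-0.38, 0, 0.037, 0, 0.103, 0, -1], [-0.408, 0, 0.05, 0, 0.111, 0, -1], [-0.435, 0, 0.065, 0, 0.119, 0, -1], [-0.46, 0, 0.08, 0, 0.127, 0, -1]]]}}

```text
time_s: 54.95
ee_pos: [0.555, -0.202, 0.1723]
eef_rot: [3.139, -0.802, -0.093]
force: [0.7, -0.4, 1.2]
grip_width: 0.0005
grip_force: 0.1
```

Run:
```python
from h import *
f,W,c=cloud("scene")
m=mask(f,3,16,140)&box(W,.48,.75,-.35,-.1,.03,.25)
if m.sum()>3:P=W[m];print("lip",len(P),P.mean(0))
cv2.imwrite("pics/shut1.png",cv2.resize(f[60:300,130:330,::-1],(500,600),interpolation=cv2.INTER_CUBIC))
```

```text
lip 90 [ 0.56286171 -0.19310413  0.15119362]
```

View pics/shut1.png

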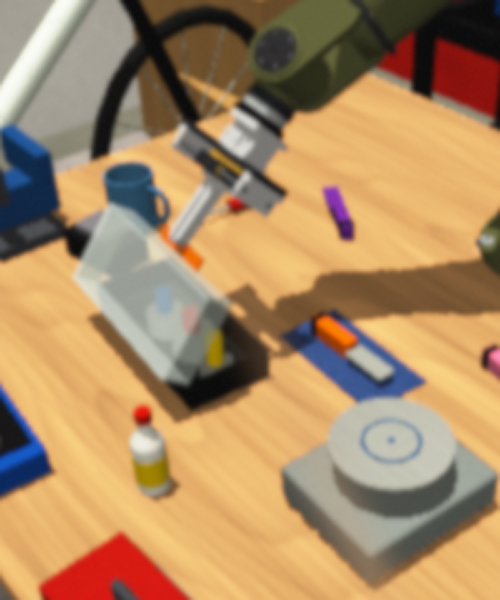

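The lid is at about 0.95 rad with the fingers behind the lip at crop (180,245). I'll continue the same arc.

>>> {"name": "play_rows", "arguments": {"motion": [[[-0.03, 0, -0.006, 0, 0.008, 0, -1], [-0.059, 0, -0.011, 0, 0.016, 0, -1], [-0.089, 0, -0.014, 0, 0.024, 0, -1], [-0.119, 0, -0.016, 0, 0.032, 0, -1], [-0.119, 0, -0.016, 0, 0.032, 0, -1], [-0.119, 0, -0.016, 0, 0.032, 0, -1], [-0.119, 0, -0.016, 0, 0.032, 0, -1], [-0.119, 0, -0.016, 0, 0.032, 0, -1]]]}}

```text
time_s: 55.8
ee_pos: [0.532, -0.1993, 0.1533]
eef_rot: [3.141, -1.0, -0.093]
force: [0.2, -0.7, 0.5]
grip_width: 0.0005
grip_force: 0.0
```

```bash
cat > l.py <<'E'
from h import *
for n in("scene","top"):
    f,W,c=cloud(n)
    m=mask(f,3,16,120)&box(W,.47,.75,-.35,-.1,.03,.25)
    if m.sum()>3:P=W[m];print(n,"lip",len(P),P.mean(0).round(4))
    m=box(W,.48,.7,-.4,-.05,.08,.095)
    if m.sum()>50: m=big(m);print(n,"lidtop",m.sum(),rect(W[m]),np.median(W[m],0).round(4))
E
python3 l.py
```

```text
scene lip 93 [ 0.5289 -0.1832  0.1121]
scene lidtop 478 (array([ 0.6442, -0.1992], dtype=float32), array([0.0897, 0.2805], dtype=float32), -1.402) [ 0.6469 -0.1718  0.0888]
top lip 138 [ 0.5219 -0.2029  0.1026]
top lidtop 444 (array([ 0.641 , -0.2089], dtype=float32), array([0.0294, 0.2692], dtype=float32), 1.467) [ 0.6436 -0.2076  0.0887]
```

>>> {"name": "play_rows", "arguments": {"motion": [[[0, 0, -0.1, 0, 0, 0, -1], [0, 0, -0.2, 0, 0, 0, -1], [0, 0, -0.3, 0, 0, 0, -1], [0, 0, -0.3, 0, 0, 0, -1], [0, 0, -0.3, 0, 0, 0, -1], [0, 0, -0.3, 0, 0, 0, -1], [0, 0, -0.3, 0, 0, 0, -1], [0, 0, -0.3, 0, 0, 0, -1], [0, 0, -0.3, 0, 0, 0, -1], [0, 0, -0.3, 0, 0, 0, -1]]]}}

```text
time_s: 56.9
ee_pos: [0.4687, -0.1933, 0.1928]
eef_rot: [-3.141, -0.999, -0.094]
force: [-0.1, -1.0, -0.4]
grip_width: -0.0
grip_force: 0.0
```

```bash
python3 l.py
python3 - <<'E'
from h import *
go([.4,-.25,.30],[np.pi,0,-.097])
E
```

```text
scene lidtop 1834 (array([ 0.577 , -0.2041], dtype=float32), array([0.1226, 0.2756], dtype=float32), 1.47) [ 0.5816 -0.1852  0.0888]
top lip 177 [ 0.5081 -0.2032  0.0492]
top lidtop 2660 (array([ 0.5752, -0.2029], dtype=float32), array([0.1206, 0.2704], dtype=float32), 1.473) [ 0.5747 -0.204   0.0873]
row [0.2237, 0.2513, -0.4436, -0.0002, -0.159, 0.0004]
```

>>> {"name": "play_rows", "arguments": {"motion": [[[0.05, 0.05, -0.15, 0, 0, 0, -1], [0.12, 0.12, -0.3, 0, 0, 0, -1], [0.2, 0.2, -0.4, 0, -0.03, 0, -1], [0.224, 0.25, -0.444, 0, -0.159, 0, -1], [0.224, 0.25, -0.444, 0, -0.159, 0, -1], [0.224, 0.25, -0.444, 0, -0.159, 0, -1], [0.224, 0.25, -0.444, 0, -0.159, 0, -1], [0.224, 0.25, -0.444, 0, -0.159, 0, -1], [0.224, 0.25, -0.444, 0, -0.159, 0, -1], [0.224, 0.25, -0.444, 0, -0.159, 0, -1]]]}}

```text
time_s: 58.0
ee_pos: [0.4008, -0.2496, 0.3001]
eef_rot: [3.141, 0.006, -0.094]
force: [0.0, 0.1, -0.1]
grip_width: 0.0004
grip_force: 0.0
```

```bash
python3 l.py; python3 w.py
python3 - <<'E'
from h import *
f,W,c=cloud("scene")
cv2.imwrite("pics/final.png",cv2.resize(f[60:384,80:440,::-1],(665,600),interpolation=cv2.INTER_CUBIC))
E
```

```text
scene lidtop 1835 (array([ 0.5764, -0.2043], dtype=float32), array([0.1232, 0.2781], dtype=float32), 1.469) [ 0.5821 -0.1862  0.0888]
top lip 190 [ 0.5079 -0.2033  0.0495]
top lidtop 2654 (array([ 0.5753, -0.2028], dtype=float32), array([0.1205, 0.2705], dtype=float32), 1.473) [ 0.5747 -0.2044  0.0874]
58.1 [ 0.4007 -0.2495  0.2995] [-3.141e+00  2.000e-03 -9.300e-02] 0.0006 [-0.3 -0.6 -0.4]
top red case 3 ztop 0.0691 topc [ 0.5173 -0.1792] [ 0.5174 -0.1793] case xy [-0.0601  0.0182]
top handle (array([ 0.4231, -0.0548], dtype=float32), array([0.0214, 0.0769], dtype=float32), 1.503) 0.0331
scene handle (array([ 0.4253, -0.0549], dtype=float32), array([0.0256, 0.0811], dtype=float32), 1.473) 0.034
```

View pics/final.png

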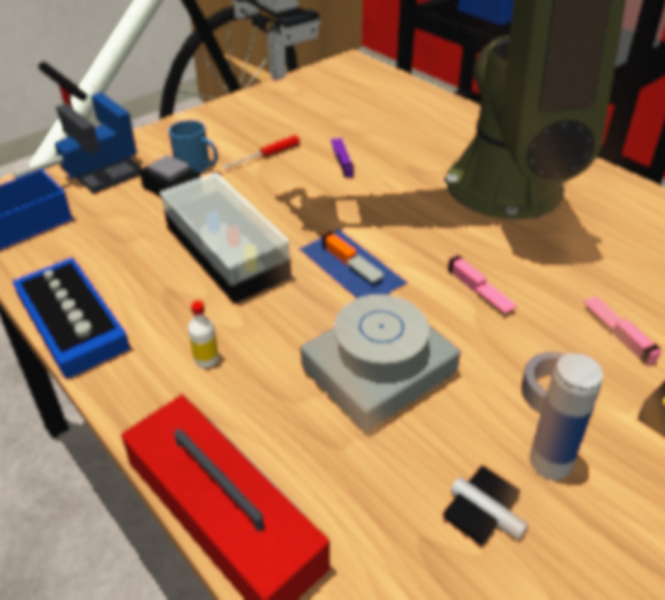

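The lid is shut at crop (230,230) with all three weights upright inside. The blade is on its mat at (352,258), the pan is empty, and the rest of the bench looks undisturbed. Handing in.

```bash
python3 -c "
from station import workorder
print(workorder.hand_in())"
```

```text
the job is handed in; nothing more can be done
None
```

The job is done and handed in: I pried the lid open with the blade and laid the blade back on its mat. I then checked yellow, blue and red on the pan in that order (green was absent), stood each back in the case, and shut the lid.

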